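# Clamp the filter housing in its quick-clamp fixture

## Robot

A 6-joint arm with a two-finger parallel gripper is mounted at the origin on the work surface. World frame = base frame: x ahead of the robot, y to its left, z up, the work surface at z = 0. Lengths are in m, angles in degrees, forces in N, time in s.
With the tool pointing down it reaches from about 0.4 to 0.825 m from the base axis. Payload 7 kg.
Tool frame: the origin (TCP) lies midway between the tips of the shut fingers; the grasp point (between the pads) lies ctrl.tcp_to_grasp behind it (ctrl.tcp_to_grasp is the distance from the TCP to the grasp point, in m); y points along the fingers, z is the direction in which the jaws open and shut, and the axes are right-handed (so a half turn about y gives the same grasp; the last joint's range is limited). The gripper opens to 88 mm and grips with 3 to 60 N. Pads are 19 mm wide; open, the fingers measure 130 mm over their backs; the gripper's body (78 mm by 193 mm) begins 47 mm behind the grasp point.
Start: joints at [84.574, 20.546, 0.682, 0, -70.136, -16.507], TCP at [0.252, 0.626, 0.192] pointing down, gripper open.
Joint ranges: [-176.03, 176.03], [-82.01, 121.73], [-58.28, 71.71], [-173.87, 95.51], [-174.79, -0.11], [-173.66, 173.66]. Speed limits (degrees/s): [136.94, 136.94, 172.46, 180, 180, 180].

## Interface

Orientations are given as [roll, pitch, yaw] about the fixed x, y, z axes, in that order (R = Rz(yaw) Ry(pitch) Rx(roll)).
In Python, from plant import ctrl, snapshot, silhouettes gives the robot as it stands.
- The arm moves only by the shell command python3 -m pendant 'ROWS'. ROWS is JSON, a list that holds one entry, the list of rows, each a list of 7 numbers: the shift along the tool's x, y, z in cm, then the turn, a rotation vector about the tool's x, y, z in degrees, then the opening, from 0 (shut) to 1 (fully open). In form: [[[x, y, z, rx, ry, rz, hand], ...]]. A call has 1 to 12 rows; each row shifts and turns the commanded pose from where the row before left it, along the tool's axes as they then stand; what a row does not reach is not made up. A row lasts 1/12 s, in which the tool goes at most 41.7 mm and 7.16 degrees, less where a joint would pass 70% of its speed; a pose out of reach is approached as far as the arm can. A call with a gripper value outside its range is refused whole. The fingers move at their own pace and stop on an object; the grip force is fixed at half the most. Time passes only in rows, so rows that do not move let the fingers close. It gives the time, the measured TCP pose, the force and the opening at its end, in the units of the state.
- ctrl.get_obs(): the state, without advancing time (a new reading comes with each control period).
- snapshot(name): name is "scene" or "top" or "wrist"; returns a dict with "image" (420x560x3 uint8, red, green, blue), "camera_matrix" (3x3 intrinsics, pixels), "dist_coeffs" ([k1, k2, p1, p2, k3] as OpenCV has them; the pictures are not rectified), "eye" and "orientation" of the camera in the world; the wrist camera has in their place "mount" (4x4, takes a point from camera to tool coordinates, whose origin is the TCP and whose axes are the tool frame's). Camera axes: x right, y down, z forward; pixel columns grow to the right and rows downward; lengths in m; the calibration is good to about 2 mm. A picture is of the moment at which its call begins: read the wrist's pose just before it. There is no depth.
- ctrl.close_job(): hands the job in, once; it reports no verdict.
Trained networks look in a picture, given as the dict that the camera call returned (one of the last four; its "shot" number tells which), for a name from the list of things; names that differ only in an ending like _2 or _b are one class to them, and where a whole thing is asked for, a point or a joint stands for the part that bears it (a point fixed in the world has none). Each returns a list of dicts, best first, with "confidence" (0 to 1); they miss things now and then, are a little off and sometimes report something else, mostly with a low value. They report only what shows in the picture. A call takes as long as a camera call.
- silhouettes(picture, thing): "mask" (420x560 bool, what is visible of it) and "bbox" ([left, top, width, height] in pixels, round what is visible of it).
The state is a dict: "clock": time; "joint_pos": joint angles; "qvel": joint speeds; "tau": joint torques, N m; "tool_pos": TCP position; "orientation": TCP orientation; "force": force on the tool from outside, world axes, zero at the start; "moment": the same for the moment, N m; "opening": finger opening in m.
Only numpy, scipy, OpenCV 4.12 (cv2) and the standard library are available. Lean on these libraries where they do the work, as an engineer would, in place of code of your own. Each camera call takes 0.05 s, during which the arm holds its last target.

## Task

Clamp the black filter housing where it lies in its cradle: with the back of the fingers swing the upright steel strap of that fixture over until it lies flat across the housing, then push the same fixture's cam lever down onto the strap as far as it goes. Only push: do not shift or lift the housing, and leave the empty fixture and everything else on the bench where it is.

Things in the scene. Friction and masses are not known exactly. Their poses are not given: they have to be found in the camera images.
- fixture: Fixed clamp fixture holding the filter. Grey base plate 120 x 250 x 12 mm; origin under its centre, z up, x along the cradled tube, y from cam post to strap hinge post. V cradle in the middle, 42 mm high, 80 mm long in y. Posts 38 mm wide in x: strap hinge post at y = +60 mm, 99 mm high; cam post at y = -75 mm, 114 mm high. Strap and lever swing in the y-z plane at x = 0.
- strap (a joint): Clamp strap's hinge angle, rad: 0 = lying level across the filter (fully over, a hard stop), 1.57 = straight up, 1.75 to 2.05 at the start = leaning back, away from the filter (+y side of the fixture). The hinge is stiff: the strap stays where it is left and needs about 1 to 5 N at 80 mm from the hinge.
- strap_hinge (a point): Hinge axis of the strap (axis along the fixture's x), at fixture (0, +60, 88) mm.
- strap_tip (a point): Middle of the strap's free end, 125 mm from the hinge axis. The strap is a plain steel bar 24 mm wide, 10 mm thick; the hinge axis and this point lie half-way through its thickness. When over, it reaches from the hinge towards the fixture's -y, its top 93 mm above the table, 2 mm clear of the filter.
- lever (a joint): Cam lever angle, rad: 0 = fully down, lying level over the strap (a hard stop), 1.57 = straight up, 1.65 to 1.95 at the start = upright, leaning a little outwards (-y side of the fixture). It closes inwards, towards the strap hinge (+y). It stays where it is left and needs about 3 to 5 N at 50 mm from its pivot.
- lever_pivot (a point): Pivot axis of the cam lever (axis along the fixture's x), at fixture (0, -75, 104) mm.
- lever_tip (a point): Middle of the cam lever's free end, 71 mm from the pivot axis. The lever is a bar 16 mm wide and 9 mm thick with, from 35 to 71 mm from the pivot, a black grip 20 mm wide and 12 mm thick, both centred on the line from pivot to tip. Down, the grip's top is 110 mm above the table.
- filter_mid (a point): On the axis of the black plastic filter housing, a tube 58 mm in diameter with a ribbed 68 mm collar towards one end and 36 mm threaded ends, 168 mm long (this point 88 mm from its collar end), lying loose in the V cradle along the fixture's x, its axis 52 mm above the table. To be left lying there.
- spare_fixture: A second fixture, equal in every size and axis, with an empty cradle; its strap and lever stand open likewise. To be left alone.
- spare_strap_tip (a point): Free end of the spare fixture's strap (same sizes; stands open). Leave alone.
- spare_lever_tip (a point): Free end of the spare fixture's cam lever (same sizes; stands up). Leave alone.
- cap: Bystander: black pipe cap, 28 mm across, 20 mm high, origin under it; lies on a corner of the filter's fixture plate.
- elbow: Bystander: brown elbow fitting, about 34 x 32 x 20 mm, origin near its corner, underside; lies on a corner of the spare fixture's plate.
- tee: Bystander: brown tee fitting, 56 x 40 x 23 mm, origin underneath its run's middle; lies on the bench.
- jar: Bystander: grey jar with a white lid, 64 mm across, 85 mm high, origin under its centre.
- screwdriver: Bystander: screwdriver with a black handle lying on the bench, about 200 mm long, origin under its middle.
- cartridge: Bystander: grey filter screen cartridge standing upright, 50 mm across, 103 mm high, origin under its centre.
- gasket: Bystander: black rubber gasket ring lying flat, 44 mm across, 6 mm high, origin under its centre.

How it is judged (in metres and radians):
On the way, in this order (a step that is already met when the one before it is completed fails the run):
1. the strap lies over the housing (within 0.07 rad of level) while the cam lever is still up (value of joint strap below 0.07 rad and value of joint lever above 1.1 rad), for 0.1 s.
2. the cam lever is down (within 0.08 rad of its stop) with the strap still over (value of joint strap below 0.07 rad and value of joint lever below 0.08 rad), for 0.2 s.
At the end, for the whole second after the job is handed in: The strap is within 0.07 rad of level, the cam lever within 0.08 rad of its stop and at rest, and the filter housing lies within 12 mm of where it started (all of step 2 and velocity of joint lever between -0.05 and 0.05 rad/s and distance of filter_mid from where it was at the start of the episode below 0.012 m); the robot touches nothing.
It fails at once if the filter housing is shifted or lifted by more than 12 mm (distance of filter_mid from where it was at the start of the episode above 0.012 m).
It fails at once if the empty fixture's strap or lever is moved by more than 15 mm at its end (distance of any of spare_strap_tip, spare_lever_tip from where it was at the start of the episode above 0.015 m).
It fails at once if a bystander is shifted or lifted by more than 25 mm (distance of any of cap, elbow, tee, jar, screwdriver, cartridge, gasket from where it was at the start of the episode above 0.025 m).
It also fails if it takes over 54 s, if anything falls off the work surface, if the arm or the gripper's body presses on something with over 40 N, if the wrist force passes 120 N, or if a joint passes its speed limit or range.

## Working session

There is one attempt and no reset: what is moved stays moved. The work goes in short steps, Python scripts to look and compute and a shell command to move; the robot and the scene stay as the last step left them, time stands still between calls to the robot, and variables do not carry over. Pictures are saved under pics/ and viewed, and the job is handed in when it is done.

```bash
ls; mkdir -p pics; python3 - <<'E'
from plant import ctrl, snapshot, silhouettes
import cv2
print(ctrl.get_obs(), ctrl.tcp_to_grasp)
for n in ("scene","top","wrist"):
    s=snapshot(n); cv2.imwrite(f"pics/{n}0.png",s["image"][:,:,::-1])
    print(n,{k:v for k,v in s.items() if k!="image"})
E
```

```text
pics
{'clock': 0.0, 'joint_pos': array([ 8.45732326e+01,  2.05916065e+01,  6.35381157e-01, -2.13752763e-02,
       -7.01336183e+01, -1.65080450e+01]), 'qvel': array([ 0.09389915, -0.02003232, -0.01478894,  0.02415119,  0.04289704,
       -0.05526536]), 'tau': array([-2.55239347e-04, -5.82710123e+01,  2.93066096e+01,  6.99768528e+00,
        7.14881869e-03, -1.64678750e-04]), 'tool_pos': array([0.25195468, 0.62565284, 0.19122904]), 'orientation': array([-8.99081494e+01,  6.26583295e-03,  1.58057913e+02]), 'force': array([-0.23274315, -0.36710189, -0.09027365]), 'moment': array([-0.00604961, -0.01439247,  0.00134478]), 'opening': 0.08742992734527454} 0.0188
scene {'camera_matrix': array([[414.43269165,   0.        , 272.11527288],
       [  0.        , 414.43269165, 208.53149009],
       [  0.        ,   0.        ,   1.        ]]), 'dist_coeffs': array([-0.00435629,  0.        ,  0.        ,  0.        ,  0.        ]), 'eye': array([1.16480917, 0.2455439 , 0.75807488]), 'orientation': array([-136.24059245,    0.30899595,  113.1497399 ]), 'shot': 1}
top {'camera_matrix': array([[382.51
[... 289 characters left out ...]
ion': array([-167.96709202,   -0.3152684 ,  -84.47610902]), 'shot': 2}
wrist {'camera_matrix': array([[365.71601132,   0.        , 280.74093934],
       [  0.        , 365.71601132, 209.96974964],
       [  0.        ,   0.        ,   1.        ]]), 'dist_coeffs': array([-0.09957369,  0.        ,  0.        ,  0.        ,  0.        ]), 'mount': array([[-6.07165927e-04,  9.64054853e-01,  2.65702602e-01,
        -7.15998704e-02],
       [ 1.47966377e-03, -2.65701494e-01,  9.64054214e-01,
        -1.91434134e-01],
       [ 9.99998721e-01,  9.78491383e-04, -1.26515214e-03,
         8.11798422e-04],
       [ 0.00000000e+00,  0.00000000e+00,  0.00000000e+00,
         1.00000000e+00]]), 'shot': 3}
```

View pics/scene0.png

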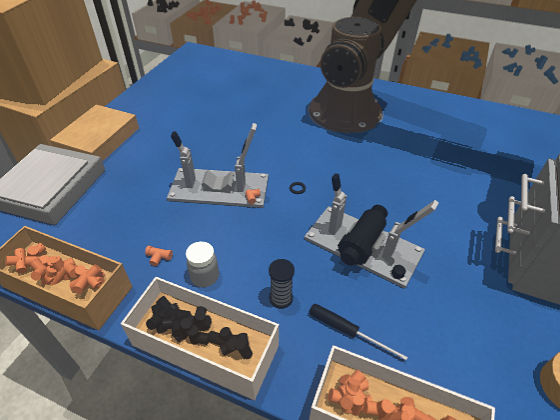

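View pics/top0.png

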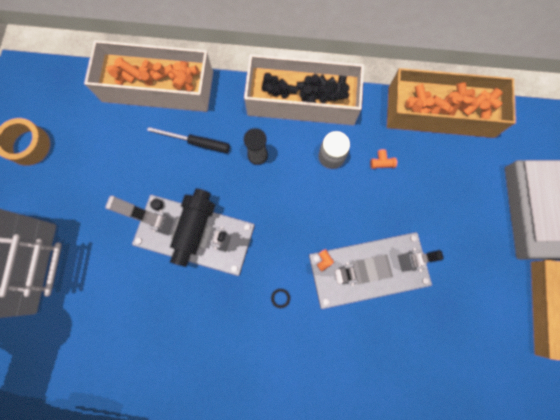

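View pics/wrist0.png

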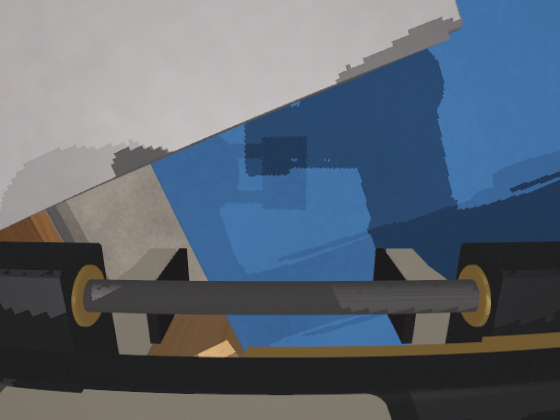

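```bash
cat > h.py <<'E'
import numpy as np, cv2
from scipy.spatial.transform import Rotation as Ro
def R(o): return Ro.from_euler('xyz',o,degrees=True).as_matrix()
def cam(s,obs=None):
    if 'eye' in s: return R(s['orientation']),np.array(s['eye'])
    T=np.eye(4);T[:3,:3]=R(obs['orientation']);T[:3,3]=obs['tool_pos'];M=T@s['mount'];return M[:3,:3],M[:3,3]
def ray(s,px,obs=None):
    r,e=cam(s,obs);u=cv2.undistortPoints(np.array([[px]],float),s['camera_matrix'],s['dist_coeffs'])[0,0]
    d=r@np.array([u[0],u[1],1]);return e,d/np.linalg.norm(d)
def onz(s,px,z,obs=None):
    e,d=ray(s,px,obs);return e+d*(z-e[2])/d[2]
def tri(rays):
    A=0;b=0
    for e,d in rays:
        P=np.eye(3)-np.outer(d,d);A=A+P;b=b+P@e
    p=np.linalg.solve(A,b);return p,[np.linalg.norm((np.eye(3)-np.outer(d,d))@(p-e)) for e,d in rays]
def proj(s,P,obs=None):
    r,e=cam(s,obs);rv=cv2.Rodrigues(r.T)[0];return cv2.projectPoints(np.array(P,float).reshape(-1,3),rv,-r.T@e,s['camera_matrix'],s['dist_coeffs'])[0][:,0]
E
python3 - <<'E'
from plant import ctrl, snapshot, silhouettes
import cv2,pickle,numpy as np
for n in ("scene","top"):
    s=snapshot(n); pickle.dump(s,open(f"{n}.pkl","wb"))
    for t in ("fixture","strap","lever","filter_mid","cap"):
        for d in silhouettes(s,t)[:3]:
            print(n,t,round(d["confidence"],2),d["bbox"]); 
            np.save(f"m_{n}_{t}_{int(d['bbox'][0])}.npy",d["mask"])
    x0,y0=(290,160) if n=="scene" else (95,180)
    c=s["image"][y0:y0+130,x0:x0+170,::-1]; cv2.imwrite(f"pics/c_{n}.png",cv2.resize(c,None,fx=4.5,fy=4.5,interpolation=cv2.INTER_CUBIC))
E
```

```text
scene fixture 0.79 [306.3, 178.6, 132.0, 108.6]
scene fixture 0.47 [289.2, 183.2, 14.7, 13.4]
scene strap 0.8 [394.6, 203.5, 45.6, 32.5]
scene lever 0.79 [333.7, 176.5, 11.4, 26.9]
scene filter_mid 0.71 [341.2, 204.8, 49.6, 61.9]
scene filter_mid 0.68 [331.9, 172.8, 10.7, 32.5]
scene cap 0.59 [387.0, 263.9, 19.5, 17.6]
scene cap 0.49 [333.7, 178.5, 12.6, 27.4]
top fixture 0.72 [105.6, 195.9, 150.8, 78.2]
top strap 0.84 [104.8, 196.6, 56.2, 32.5]
top strap 0.15 [319.8, 251.2, 16.5, 17.9]
top lever 0.65 [209.0, 230.6, 18.6, 13.8]
top filter_mid 0.77 [168.4, 186.4, 47.6, 81.8]
top cap 0.36 [107.0, 194.4, 152.7, 80.3]
```

View pics/c_scene.png

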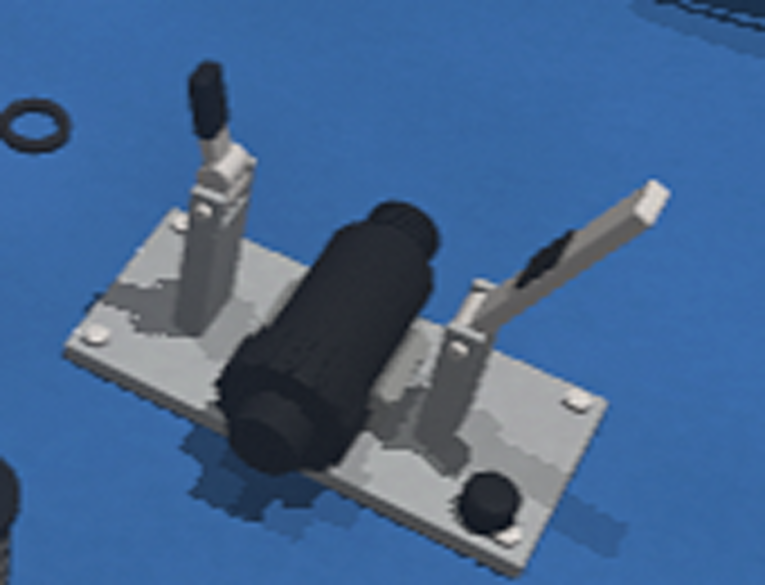

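View pics/c_top.png

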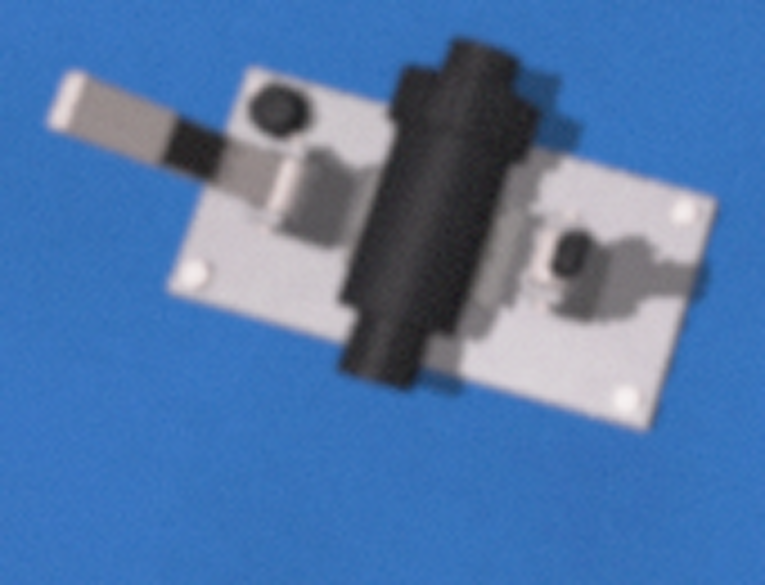

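```bash
python3 - <<'E'
from h import *
import pickle
S=pickle.load(open("scene.pkl","rb"));T=pickle.load(open("top.pkl","rb"))
f=lambda p,o:((p[0]+.5)/4.5-.5+o[0],(p[1]+.5)/4.5-.5+o[1])
t=lambda x,y:f((x,y),(95,180)); s=lambda x,y:f((x,y),(290,160))
# order: (+x,+y)? label a..d around
tp=[t(250,66),t(718,198),t(650,430),t(168,292)]
sp=[s(518,567),s(65,348),s(175,210),s(607,402)]
Q=[]
for a,b in zip(tp,sp):
    p,r=tri([ray(T,a),ray(S,b)]);print(p.round(4),np.round(r,4), onz(T,a,.012).round(4),onz(S,b,.012).round(4))
    Q.append((onz(T,a,.012)+onz(S,b,.012))/2)
Q=np.array(Q);c=Q.mean(0);print("c",c)
yv=(Q[0]+Q[3]-Q[1]-Q[2])/2;xv=(Q[0]+Q[1]-Q[2]-Q[3])/2
print(yv,np.linalg.norm(yv),xv,np.linalg.norm(xv))
u=yv[:2]/np.linalg.norm(yv[:2]);v=xv[:2]/np.linalg.norm(xv[:2])
ang=np.degrees(np.arctan2(u[1],u[0])); ang2=np.degrees(np.arctan2(v[1],v[0]));print("y dir",ang,"x dir(+-)",ang2)
for n,a,b in (("strap tip",t(67,100),s(653,203)),("lever tip",t(572,250),s(208,66))):
    p,r=tri([ray(T,a),ray(S,b)]);print(n,p.round(4),np.round(r,4)); d=p-c;print(" fy",d[:2]@u,"perp",d[:2]@v)
    if n[0]=='s': print(np.arctan2(p[2]-.088,-(d[:2]@u-.06)),np.hypot(p[2]-.088,(d[:2]@u-.06)))
    else: print(np.arctan2(p[2]-.104,(d[:2]@u+.075)),np.hypot(p[2]-.104,(d[:2]@u+.075)))
E
```

```text
[0.6064 0.3077 0.0098] [0.0003 0.0003] [0.606  0.3066 0.012 ] [0.608  0.3078 0.012 ]
[0.5616 0.0632 0.007 ] [0.0017 0.0017] [0.5613 0.0612 0.012 ] [0.565  0.0659 0.012 ]
[0.4431 0.0845 0.0064] [0.0025 0.0025] [0.4437 0.0815 0.012 ] [0.4475 0.088  0.012 ]
[0.488  0.3303 0.0072] [0.0008 0.0008] [0.4878 0.3276 0.012 ] [0.4919 0.3305 0.012 ]
c [0.52639631 0.19613307 0.012     ]
[ 4.40285883e-02  2.43989284e-01 -5.55111512e-17] 0.2479300049054857 [ 1.17364073e-01 -2.15477598e-02 -5.55111512e-17] 0.11932573723298638
y dir 79.77089010693761 x dir(+-) -10.403505053105954
strap tip [0.5454 0.3091 0.1979] [0.0012 0.0012]
 fy 0.11459295668478982 perp -0.0017050717780485046
2.031918417356583 0.12269368318446375
lever tip [0.5078 0.106  0.174 ] [0.0017 0.0017]
 fy -0.09199394116907982 perp -0.001978197784262065
1.808921497175617 0.07204451725187642
```

```bash
python3 - <<'E'
from h import *
import pickle
S=pickle.load(open("scene.pkl","rb"));T=pickle.load(open("top.pkl","rb"))
print("machine", onz(T,(60,250),.12), onz(T,(60,320),.0), tri([ray(T,(57,245)),ray(S,(500,252))]))
for z in(0,.1,.2):print(onz(S,(510,215),z),onz(T,(0,215),z))
for n,x0,y0 in(("scene",160,115),("top",300,220)):
    s=S if n=="scene" else T
    cv2.imwrite(f"pics/sp_{n}.png",cv2.resize(s["image"][y0:y0+100,x0:x0+150,::-1],None,fx=5,fy=5,interpolation=cv2.INTER_CUBIC))
E
```

```text
machine [0.45576759 0.42180723 0.12      ] [0.31160367 0.45801944 0.        ] (array([0.46846869, 0.47596505, 0.04520509]), [np.float64(0.002103315981008721), np.float64(0.0021033159810086876)])
[0.2895045  0.51064548 0.        ] [0.52662215 0.64430553 0.        ]
[0.40496865 0.47567511 0.1       ] [0.51479314 0.56901655 0.1       ]
[0.52043279 0.44070474 0.2       ] [0.50296414 0.49372758 0.2       ]
```

View pics/sp_scene.png

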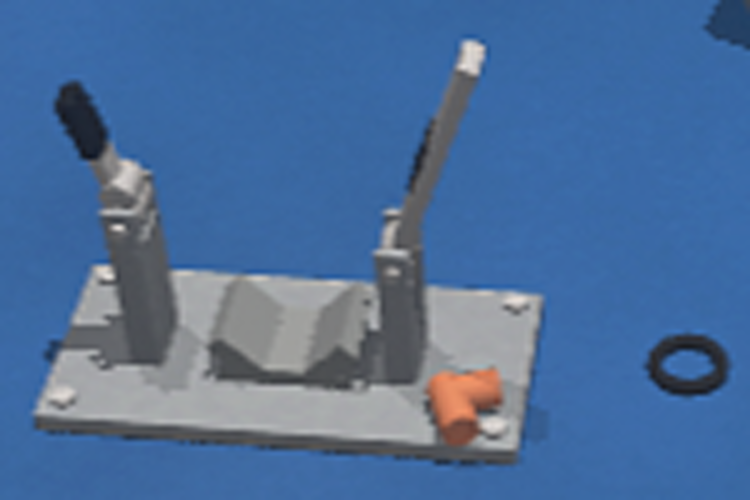

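View pics/sp_top.png

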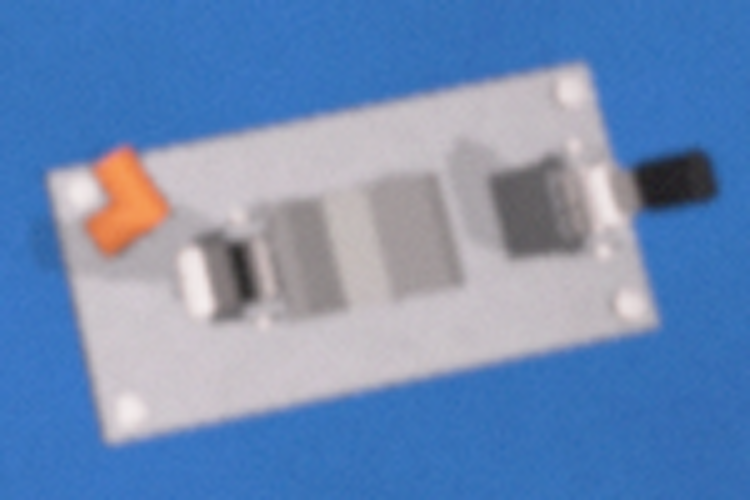

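```bash
python3 - <<'E'
from h import *
import pickle
S=pickle.load(open("scene.pkl","rb"));T=pickle.load(open("top.pkl","rb"))
print(tri([ray(T,(339.5,276)),ray(S,(254,126.6))]))
a=cv2.resize(S["image"][130:310,460:560,::-1],None,fx=3.3,fy=3.3,interpolation=cv2.INTER_CUBIC)
b=cv2.resize(T["image"][180:360,0:100,::-1],None,fx=3.3,fy=3.3,interpolation=cv2.INTER_CUBIC)
cv2.imwrite("pics/mach.png",np.hstack([a,b]))
E
```

```text
(array([ 0.45395403, -0.10864124,  0.20231851]), [np.float64(0.0016925427465292642), np.float64(0.0016925427465292115)])
```

View pics/mach.png

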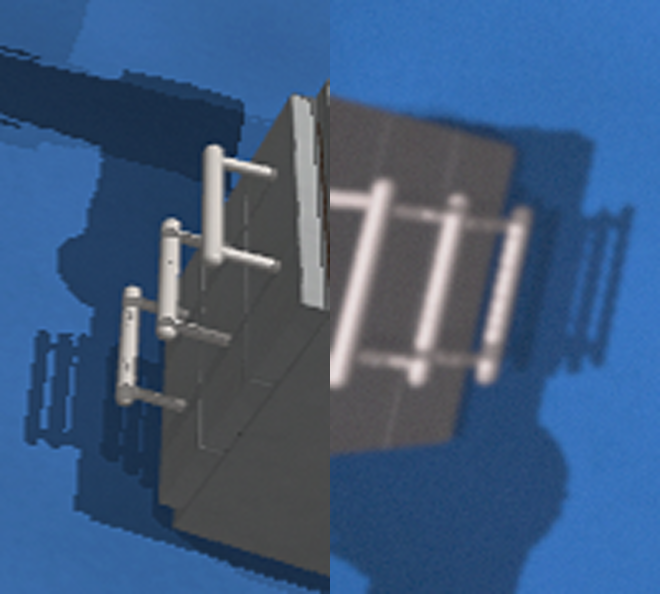

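```bash
python3 - <<'E'
from h import *
import pickle
S=pickle.load(open("scene.pkl","rb"));T=pickle.load(open("top.pkl","rb"))
for a,b in (((59,244.5),(498,249.7)),((15,237),(524.5,208)),((48,295),(500,219)),((37.3,241),(511,230)),((55.8,226),(511,285))):
  print(tri([ray(T,a),ray(S,b)]))
E
```

```text
(array([0.46950445, 0.46928052, 0.0509346 ]), [np.float64(0.0026864639232786433), np.float64(0.002686463923278673)])
(array([0.46831923, 0.47205791, 0.18099438]), [np.float64(0.0004443226424567296), np.float64(0.00044432264245662125)])
(array([0.36381607, 0.47249908, 0.04347836]), [np.float64(0.0019110081353413827), np.float64(0.001911008135341377)])
(array([0.46886395, 0.47216389, 0.11686573]), [np.float64(0.0006622050483762658), np.float64(0.0006622050483762864)])
(array([0.51302758, 0.51430792, 0.00264721]), [np.float64(0.0031674586344144135), np.float64(0.003167458634414454)])
```

```bash
cat >> h.py <<'E'
C=np.array([.5264,.1961,0]);PSI=79.7-90
RF=Ro.from_euler('z',PSI,degrees=True).as_matrix()
def st(targets=()):
    """targets: list of (fx,fy,z mm, tilt deg)"""
    from plant import ctrl
    o=ctrl.get_obs();Rt=R(o['orientation']);p=o['tool_pos']
    print('t',round(o['clock'],2),'fix mm',(1000*RF.T@(p-C)).round(1),'rpy',o['orientation'].round(1),'F',(RF.T@o['force']).round(1),'op',round(o['opening'],3),'q',o['joint_pos'].round(0))
    for t in targets:
        q=C+RF@(np.array(t[:3])/1000)
        Rg=Ro.from_euler('z',169.7,degrees=True)*Ro.from_euler('x',-90,degrees=True)*Ro.from_euler('x',t[3],degrees=True)
        d=Rt.T@(q-p)*100; w=(Ro.from_matrix(Rt).inv()*Rg).as_rotvec(degrees=True)
        print(t,'tool cm',d.round(2),'rot',w.round(1)); p=q;Rt=Rg.as_matrix()
E
python3 -m pendant '[[[0,-3,0,0,0,0,0],[0,-3,0,0,-5.8,0,0],[0,-3,0,0,-5.8,0,0],[0,0,0,0,0,0,0],[0,0,0,0,0,0,0]]]'
python3 -c "
from h import st
st([(0,165,280,0),(0,165,280,20),(0,150,162,20)])"
```

```text
clock: 1.17
tool_pos: [0.2524, 0.6271, 0.2847]
orientation: [-90.3, -0.0, 169.7]
force: [-1.0, -0.9, -1.7]
opening: 0.0597
t 1.17 fix mm [-346.7  375.1  284.7] rpy [-90.3  -0.  169.7] F [-0.8 -1.1 -1.7] op 0.06 q [ 85.  18.   9.   0. -81.  -5.]
(0, 165, 280, 0) tool cm [-34.68   0.37  20.99] rot [ 0.3 -0.   0. ]
(0, 165, 280, 20) tool cm [0. 0. 0.] rot [20. -0.  0.]
(0, 150, 162, 20) tool cm [ 0.   11.6  -2.63] rot [0. 0. 0.]
```

```bash
python3 -m pendant '[[[-3.47,0,2.1,0,0,0,0],[-3.47,0,2.1,0,0,0,0],[-3.47,0,2.1,0,0,0,0],[-3.47,0,2.1,0,0,0,0],[-3.47,0,2.1,0,0,0,0],[-3.47,0,2.1,0,0,0,0],[-3.47,0,2.1,0,0,0,0],[-3.47,0,2.1,0,0,0,0],[-3.47,0,2.1,0,0,0,0],[-3.47,0,2.1,0,0,0,0],[0,0,0,0,0,0,0],[0,0,0,0,0,0,0]]]'
python3 -m pendant '[[[0,0,0,5,0,0,0],[0,0,0,5,0,0,0],[0,0,0,5,0,0,0],[0,0,0,5,0,0,0],[0,0,0,0,0,0,0],[0,0,0,0,0,0,0]]]'
python3 - <<'E'
from h import *
from plant import ctrl,snapshot
st([(0,165,280,20),(0,150,162,20)])
for n in ("wrist","scene"):
    s=snapshot(n);cv2.imwrite(f"pics/{n}1.png",s["image"][:,:,::-1])
E
```

```text
clock: 2.17
tool_pos: [0.557, 0.355, 0.2805]
orientation: [-89.9, -0.1, 169.4]
force: [0.5, -0.3, -0.2]
opening: 0.0004
clock: 2.67
tool_pos: [0.5545, 0.3591, 0.2788]
orientation: [-69.8, -0.1, 169.8]
force: [0.3, 0.3, -0.4]
opening: 0.0004
t 2.67 fix mm [ -1.5 165.4 278.8] rpy [-6.980e+01 -1.000e-01  1.698e+02] F [ 0.3  0.4 -0.4] op 0.0 q [ 55.  28.  17.   8. -97.  24.]
(0, 165, 280, 20) tool cm [-0.15 -0.1   0.08] rot [-0.2  0.1  0.1]
(0, 150, 162, 20) tool cm [ 0.   11.6  -2.63] rot [0. 0. 0.]
```

View pics/scene1.png

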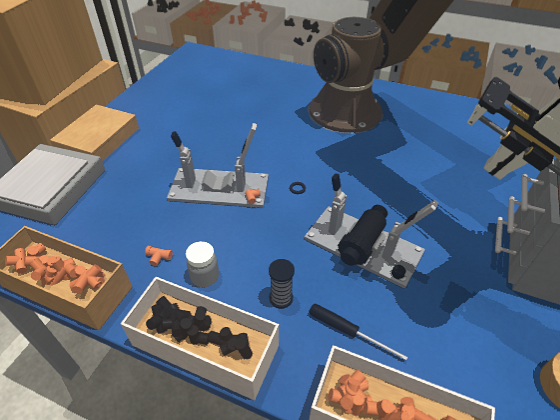

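View pics/wrist1.png

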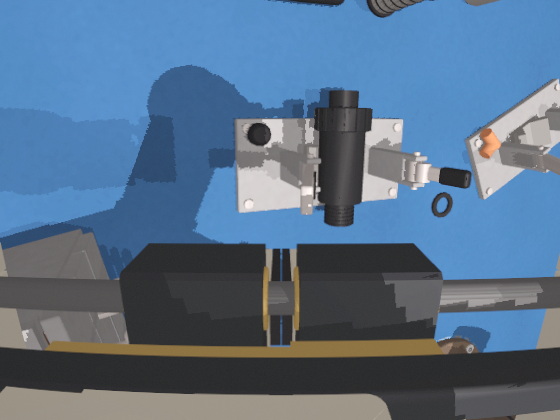

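```bash
python3 - <<'E'
from h import *
from plant import ctrl,snapshot
o=ctrl.get_obs();s=snapshot("wrist")
W=lambda p:C+RF@(np.array(p)/1000)
a=2.03;b=1.81
pts=[(60,125,12),(60,-125,12),(-60,-125,12),(-60,125,12),(0,60,88),(0,60-125*np.cos(a),88+125*np.sin(a)),(0,-75,104),(0,-75+71*np.cos(b),104+71*np.sin(b))]
P=proj(s,[W(p) for p in pts],o);print(P.round(0))
im=cv2.resize(s["image"][60:260,180:500,::-1].copy(),None,fx=2.5,fy=2.5)
for u in P: cv2.circle(im,(int((u[0]-180)*2.5),int((u[1]-60)*2.5)),4,(0,0,255),1)
cv2.imwrite("pics/w2.png",im)
E
```

```text
[[236. 119.]
 [404. 119.]
 [397. 199.]
 [239. 214.]
 [309. 175.]
 [303. 201.]
 [415. 171.]
 [468. 180.]]
```

View pics/w2.png

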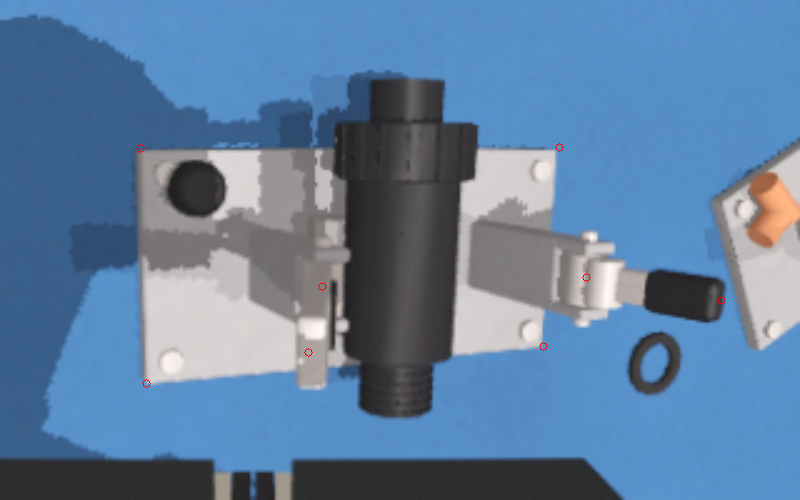

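```bash
python3 -m pendant '[[[-0.1,2.9,-0.65,0,0,0,0],[0,2.9,-0.65,0,0,0,0],[0,2.9,-0.65,0,0,0,0],[0,2.9,-0.65,0,0,0,0],[0,0,0,0,0,0,0],[0,0,0,0,0,0,0]]]'
python3 - <<'E'
from h import *
from plant import snapshot
H=np.array([60,88])
T=[]
for th in (110,100,90,80,70,60,50,40,30,20,10,5,0):
    a=np.radians(th);e=np.array([-np.cos(a),np.sin(a)]);n=np.array([np.sin(a),np.cos(a)])
    P=H+90*e+5*n+np.array([19.7,-7.2]) if th>=20 else H+48*e+5*n-np.array([19.7,-7.2])
    T.append((0,*P.round(1),20))
st(T)
s=snapshot("scene");cv2.imwrite("pics/s2.png",s["image"][120:300,280:560,::-1])
E
```

```text
clock: 3.32
tool_pos: [0.5539, 0.3411, 0.165]
orientation: [-70.0, -0.0, 169.6]
force: [0.1, 0.8, 1.1]
opening: 0.0002
t 3.32 fix mm [  1.2 147.6 165. ] rpy [-70.   -0.  169.6] F [0.  0.8 1.1] op 0.0 q [ 54.  29.   4.   8. -83.  23.]
(0, np.float64(115.2), np.float64(163.7), 20) tool cm [0.11 1.23 3.  ] rot [-0.  -0.1  0. ]
(0, np.float64(100.3), np.float64(168.6), 20) tool cm [-0.    0.05  1.57] rot [0. 0. 0.]
(0, np.float64(84.7), np.float64(170.8), 20) tool cm [0.   0.33 1.54] rot [0. 0. 0.]
(0, np.float64(69.0), np.float64(170.3), 20) tool cm [-0.    0.58  1.46] rot [0. 0. 0.]
(0, np.float64(53.6), np.float64(167.1), 20) tool cm [0.   0.83 1.34] rot [0. 0. 0.]
(0, np.float64(39.0), np.float64(161.2), 20) tool cm [-0.    1.05  1.17] rot [0. 0. 0.]
(0, np.float64(25.7), np.float64(153.0), 20) tool cm [0.   1.23 0.97] rot [0. 0. 0.]
(0, np.float64(14.0), np.float64(142.5), 20) tool cm [0.   1.39 0.74] rot [0. 0. 0.]
(0, np.float64(4.3), np.float64(130.1), 20) tool cm [-0.    1.5   0.49] rot [0. 0. 0.]
(0, np.float64(-3.2), np.float64(116.3), 20) tool cm [-0.    1.55  0.23] rot [0. 0. 0.]
(0, np.float64(-6.1), np.float64(108.5), 20) tool cm [0.   0.83 0.01] rot [0. 0. 0.]
(0, np.float64(-7.1), np.float64(104.4), 20) tool cm [-0.    0.42 -0.05] rot [0. 0. 0.]
(0, np.float64(-7.7), np.float64(100.2), 20) tool cm [ 0.    0.42 -0.09] rot [0. 0. 0.]
```

View pics/s2.png

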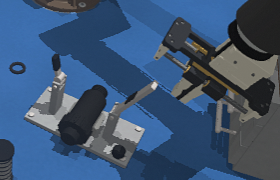

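```bash
python3 -m pendant '[[[0,0.4,1,0,0,0,0],[0,0.4,1,0,0,0,0],[0,0.4,1,0,0,0,0],[0,0,0,0,0,0,0]]]'
python3 -c "
from h import st
st()"
python3 -m pendant '[[[0,0,0.8,0,0,0,0],[0,0,0.8,0,0,0,0],[0,0.15,0.8,0,0,0,0],[0,0.15,0.75,0,0,0,0],[0,0.3,0.75,0,0,0,0],[0,0.3,0.7,0,0,0,0],[0,0,0,0,0,0,0]]]'
python3 - <<'E'
from h import *
from plant import snapshot
st([(0,69,170.3,20)])
s=snapshot("scene");cv2.imwrite("pics/s3.png",cv2.resize(s["image"][120:300,280:560,::-1],None,fx=2.5,fy=2.5))
E
```

```text
clock: 3.7
tool_pos: [0.5481, 0.3084, 0.1648]
orientation: [-70.1, 0.0, 169.6]
force: [0.0, -0.2, 0.1]
opening: 0.0002
t 3.7 fix mm [  1.2 114.3 164.8] rpy [-70.1   0.  169.6] F [ 0.  -0.2  0.1] op 0.0 q [ 53.  27.   0.   9. -81.  24.]
clock: 4.28
tool_pos: [0.5408, 0.2647, 0.1766]
orientation: [-70.2, 0.3, 169.8]
force: [-8.9, 3.7, 27.6]
opening: 0.0003
t 4.28 fix mm [  1.9  70.1 176.6] rpy [-70.2   0.3 169.8] F [-9.5  2.1 27.6] op 0.0 q [ 51.  24.  -4.  10. -80.  25.]
(0, 69, 170.3, 20) tool cm [ 0.2   0.63 -0.11] rot [ 0.2 -0.  -0.3]
```

View pics/s3.png

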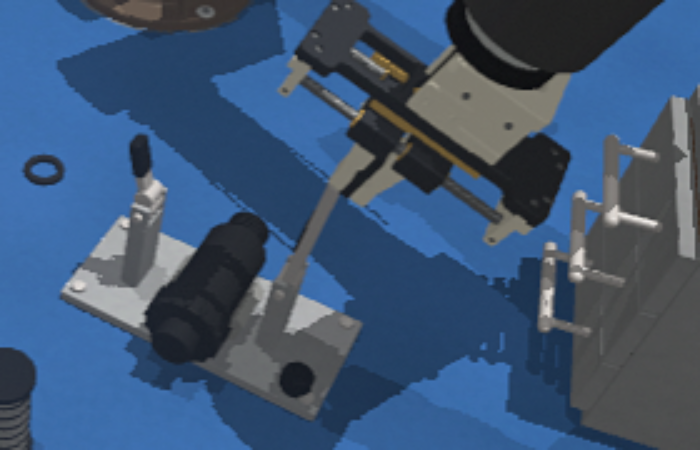

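```bash
python3 -m pendant '[[[0,-0.5,0.1,0,0,0,0],[0,-0.5,0.1,0,0,0,0],[0,0,0,0,0,0,0]]]'
python3 - <<'E'
from h import *
from plant import snapshot
st()
for n,r in(("scene",(slice(150,250),slice(370,500))),("wrist",(slice(0,420),slice(0,560)))):
    s=snapshot(n);i=s["image"][r[0],r[1],::-1];cv2.imwrite(f"pics/{n}4.png",cv2.resize(i,None,fx=5,fy=5,interpolation=cv2.INTER_CUBIC) if n=="scene" else i)
E
```

```text
clock: 4.58
tool_pos: [0.5405, 0.2662, 0.1817]
orientation: [-70.1, 0.0, 169.7]
force: [-0.0, 0.7, 0.0]
opening: 0.0006
t 4.58 fix mm [  1.4  71.5 181.7] rpy [-70.1   0.  169.7] F [-0.2  0.7  0. ] op 0.001 q [ 51.  24.  -3.   9. -81.  25.]
```

View pics/scene4.png

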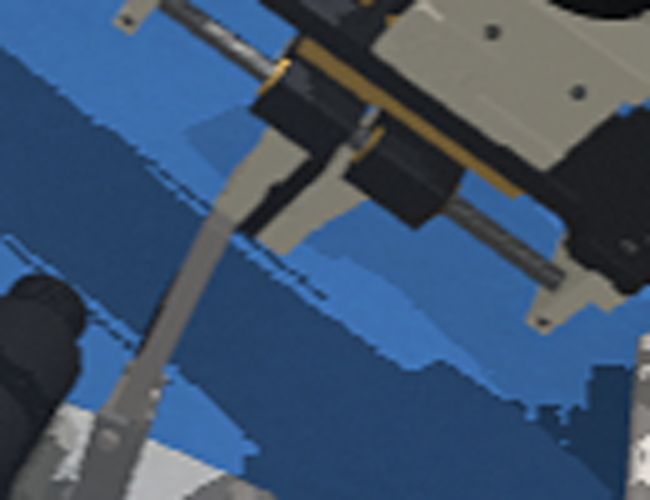

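View pics/wrist4.png

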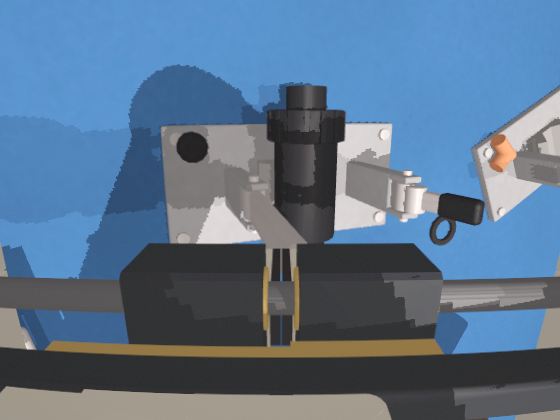

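```bash
cat >> h.py <<'E'
def plane(s,px,obs=None):
    e,d=ray(s,px,obs);e=RF.T@(e-C);d=RF.T@d;p=e-d*e[0]/d[0];return p*1000
E
python3 - <<'E'
from h import *
from plant import snapshot,ctrl
s=snapshot("scene")
for px in ((415,192),(417,193),(413,192)):
    p=plane(s,px);print(p,np.degrees(np.arctan2(p[2]-88,60-p[1])),np.hypot(p[2]-88,60-p[1]))
o=ctrl.get_obs()
q=lambda fy,z:C+RF@np.array([0,fy/1000,z/1000])
t=RF.T@(o['tool_pos']-C)*1000
# tcp and L points, strap tips
P=[q(t[1],t[2])]+[q(60-125*np.cos(np.radians(a)),88+125*np.sin(np.radians(a))) for a in(70,80,90,100)]
print((proj(s,P)-[370,150])*5)
w=snapshot("wrist");print(proj(w,P,o))
E
```

```text
[  0.          74.5719333  211.53734165] 96.72727845934067 124.39379415052805
[  0.          78.61294923 211.04189438] 98.60209970603981 124.44175204701241
[  0.          71.09807535 209.70610478] 95.21024938980544 122.21106012852195
[[196.60843084 264.77778783]
 [ 79.78441617 165.58458987]
 [133.86135339 175.09862322]
 [188.9916739  192.71260754]
 [242.96412149 218.0049643 ]]
[[280.45184004 244.23264845]
 [388.71953327 247.54696609]
 [361.24464311 256.60288805]
 [324.91585785 264.109279  ]
 [281.6826888  269.05788731]]
```

```bash
python3 - <<'E'
from h import *
from plant import snapshot,ctrl,silhouettes
s=snapshot("scene")
im=cv2.resize(s["image"][140:260,340:500,::-1],None,fx=5,fy=5,interpolation=cv2.INTER_CUBIC)
for d in silhouettes(s,"strap")[:2]:
    m=d["mask"];print(d["confidence"],d["bbox"])
    c,_=cv2.findContours(m.astype(np.uint8),cv2.RETR_EXTERNAL,cv2.CHAIN_APPROX_NONE)
    for k in c: cv2.polylines(im,[((k-[340,140])*5+2).astype(np.int32)],True,(0,0,255),1)
for px in ((407,208),(402,216),(411,200)):
    p=plane(s,px);print(px,p.round(1),np.degrees(np.arctan2(p[2]-88,60-p[1])),np.hypot(p[2]-88,60-p[1]))
cv2.imwrite("pics/s5.png",im)
E
```

```text
0.58 [396.2, 192.2, 22.7, 42.9]
0.25 [306.5, 175.5, 116.4, 113.2]
(407, 208) [  0.   69.9 165.1] 97.3035979720897 77.72925370813772
(402, 216) [  0.   65.5 139.2] 96.14482303188663 51.467750290766716
(411, 200) [  0.   72.3 188.8] 96.94268719223406 101.57308739685205
```

View pics/s5.png

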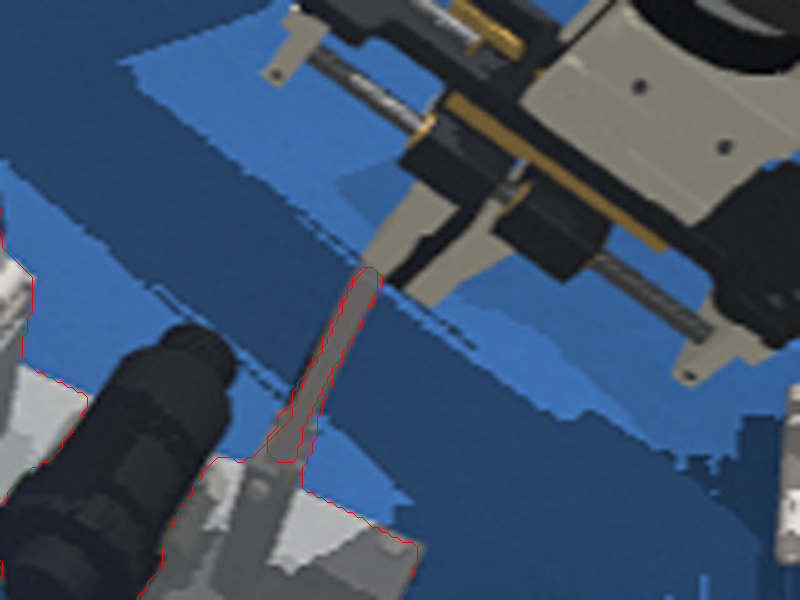

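```bash
python3 - <<'E'
from h import *
from plant import snapshot,ctrl
s=snapshot("scene");w=snapshot("wrist");o=ctrl.get_obs()
for c in ((385,285),(370,262),(420,303),(410,190)):
    print(c,plane(s,(340+c[0]/5,140+c[1]/5)).round(1))
Rt=R(o['orientation'])
for tx in (-.01,.01):
  for y in (0,-.03,-.06):
    for z in (-.02,0,.02):
      P=o['tool_pos']+Rt@np.array([tx,y,z]);print(tx,y,z,((proj(s,[P])[0]-[340,140])*5).round(0),proj(w,[P],o)[0].round(0))
im=cv2.resize(w["image"][180:360,200:360,::-1],None,fx=5,fy=5,interpolation=cv2.INTER_CUBIC)[:600];cv2.imwrite("pics/w5.png",im)
E
```

```text
(385, 285) [  0.   81.  201.7]
(370, 262) [  0.   73.1 209.7]
(420, 303) [  0.   95.2 199.8]
(410, 190) [  0.   78.4 249. ]
-0.01 0 -0.02 [380. 363.] [244. 225.]
-0.01 0 0 [337. 332.] [280. 225.]
-0.01 0 0.02 [295. 301.] [317. 226.]
-0.01 -0.03 -0.02 [425. 323.] [238. 245.]
-0.01 -0.03 0 [381. 290.] [280. 245.]
-0.01 -0.03 0.02 [337. 258.] [323. 245.]
-0.01 -0.06 -0.02 [472. 280.] [229. 272.]
-0.01 -0.06 0 [427. 246.] [280. 272.]
-0.01 -0.06 0.02 [382. 213.] [331. 272.]
0.01 0 -0.02 [398. 332.] [245. 259.]
0.01 0 0 [356. 301.] [280. 259.]
0.01 0 0.02 [314. 270.] [316. 259.]
0.01 -0.03 -0.02 [442. 291.] [239. 283.]
0.01 -0.03 0 [399. 259.] [280. 284.]
0.01 -0.03 0.02 [356. 228.] [321. 284.]
0.01 -0.06 -0.02 [490. 248.] [231. 317.]
0.01 -0.06 0 [445. 215.] [280. 317.]
0.01 -0.06 0.02 [401. 183.] [329. 317.]
```

View pics/w5.png

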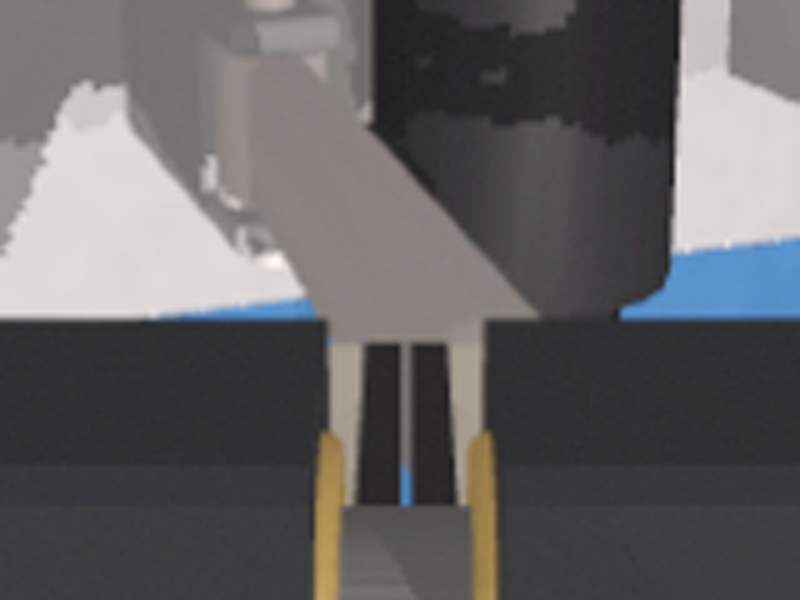

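```bash
python3 - <<'E'
from h import *
from plant import snapshot,ctrl
w=snapshot("wrist");s=snapshot("scene");o=ctrl.get_obs()
for th in (80,90,97,104):
  a=np.radians(th);e=np.array([-np.cos(a),np.sin(a)]);n=np.array([np.sin(a),np.cos(a)])
  for r in (60,125):
    P=[]
    for fx in(12,-12):
      for k in(5,-5):
        q=np.array([60,88])+r*e+k*n;P.append(C+RF@np.array([fx,*q])/1000)
    print(th,r,((proj(w,P,o)-[200,180])*5).round(0).tolist(),'S',((proj(s,P)-[340,140])*5).round(0).tolist())
E
```

```text
80 60 [[441.0, 134.0], [506.0, 125.0], [440.0, 310.0], [503.0, 297.0]] S [[278.0, 373.0], [254.0, 366.0], [300.0, 336.0], [276.0, 330.0]]
80 125 [[778.0, 280.0], [852.0, 264.0], [764.0, 500.0], [836.0, 478.0]] S [[285.0, 246.0], [259.0, 240.0], [308.0, 211.0], [283.0, 204.0]]
90 60 [[364.0, 142.0], [437.0, 135.0], [365.0, 319.0], [436.0, 310.0]] S [[303.0, 383.0], [279.0, 373.0], [325.0, 347.0], [301.0, 337.0]]
90 125 [[584.0, 310.0], [678.0, 298.0], [577.0, 539.0], [667.0, 522.0]] S [[340.0, 266.0], [315.0, 256.0], [363.0, 230.0], [338.0, 220.0]]
97 60 [[306.0, 145.0], [384.0, 140.0], [309.0, 324.0], [384.0, 317.0]] S [[319.0, 392.0], [296.0, 380.0], [341.0, 355.0], [318.0, 344.0]]
97 125 [[428.0, 325.0], [532.0, 316.0], [427.0, 557.0], [526.0, 546.0]] S [[378.0, 284.0], [353.0, 272.0], [400.0, 247.0], [376.0, 235.0]]
104 60 [[248.0, 146.0], [327.0, 144.0], [252.0, 325.0], [329.0, 322.0]] S [[335.0, 403.0], [313.0, 389.0], [357.0, 366.0], [335.0, 352.0]]
104 125 [[263.0, 332.0], [372.0, 328.0], [269.0, 566.0], [373.0, 561.0]] S [[415.0, 306.0], [391.0, 292.0], [436.0, 269.0], [413.0, 254.0]]
```

```bash
python3 - <<'E'
from h import *
import pickle
S=pickle.load(open("scene.pkl","rb"))
im=cv2.imread("pics/scene1.png")
Rg=Ro.from_euler('z',169.8,degrees=True)*Ro.from_euler('x',-69.8,degrees=True)
p=C+RF@np.array([-1.5,165.4,278.8])/1000
x0,y0=455,80
cr=cv2.resize(im[y0:y0+120,x0:x0+105],None,fx=6,fy=6,interpolation=cv2.INTER_CUBIC)
for tx in(-.01,.01):
  for y,c in((0,(0,0,255)),(-.0188,(0,255,255)),(-.033,(0,255,0)),(-.066,(255,0,0))):
    for z in(-.0085,.0085):
      u=proj(S,[p+Rg.as_matrix()@np.array([tx,y,z])])[0];cv2.circle(cr,(int((u[0]-x0)*6),int((u[1]-y0)*6)),4,c,-1)
cv2.imwrite("pics/f.png",cr)
E
```

```text
(no output)
```

View pics/f.png

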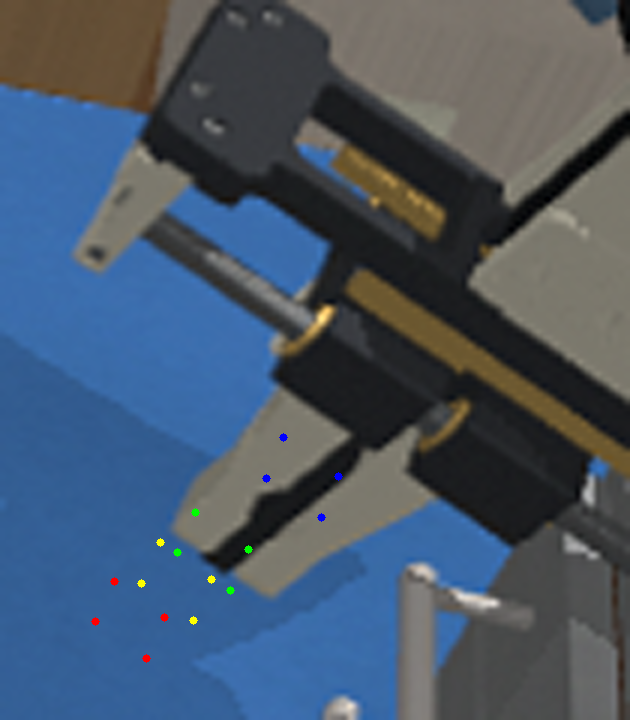

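```bash
python3 -m pendant '[[[0.1,-0.9,-1.4,0,0,0,0],[0,-0.4,-1.4,0,0,0,0],[0,1.4,-0.5,0,0,0,0],[0,1.4,-0.5,0,0,0,0],[0,1.7,-0.6,0,0,0,0],[0,0,0,0,0,0,0]]]'
cat > tr.py <<'E'
from h import *
def strap(ths,rl=90,rt=48):
    H=np.array([60,88]);T=[]
    for th in ths:
        a=np.radians(th);e=np.array([-np.cos(a),np.sin(a)]);n=np.array([np.sin(a),np.cos(a)])
        P=H+rl*e+5*n+np.array([2.3,-39.1]) if th>=20 else H+rt*e+5*n-np.array([26.9,28.5])
        T.append((0,*P.round(1).tolist(),20))
    return T
E
python3 - <<'E'
from tr import *
from plant import snapshot
st(strap((100,90,80,70,60,50,40,30,20,10,0)))
s=snapshot("scene");cv2.imwrite("pics/s6.png",cv2.resize(s["image"][130:270,340:520,::-1],None,fx=4,fy=4,interpolation=cv2.INTER_CUBIC))
E
```

```text
clock: 5.58
tool_pos: [0.543, 0.2952, 0.132]
orientation: [-69.8, -0.2, 169.6]
force: [-0.9, -0.5, -0.5]
opening: 0.0006
t 5.58 fix mm [ -1.3 100.5 132. ] rpy [-69.8  -0.2 169.6] F [-0.8 -0.6 -0.5] op 0.001 q [ 53.  28.  -3.   9. -77.  24.]
(0, 82.9, 136.7, 20) tool cm [-0.13  0.17  1.81] rot [-0.2  0.   0.2]
(0, 67.3, 138.9, 20) tool cm [0.   0.33 1.54] rot [0. 0. 0.]
(0, 51.6, 138.4, 20) tool cm [0.   0.58 1.46] rot [0. 0. 0.]
(0, 36.2, 135.2, 20) tool cm [-0.    0.83  1.34] rot [0. 0. 0.]
(0, 21.6, 129.3, 20) tool cm [-0.    1.05  1.17] rot [0. 0. 0.]
(0, 8.3, 121.1, 20) tool cm [0.   1.23 0.97] rot [0. 0. 0.]
(0, -3.4, 110.6, 20) tool cm [0.   1.39 0.74] rot [0. 0. 0.]
(0, -13.1, 98.2, 20) tool cm [-0.    1.5   0.49] rot [0. 0. 0.]
(0, -20.6, 84.4, 20) tool cm [0.   1.55 0.23] rot [0. 0. 0.]
(0, -13.3, 72.8, 20) tool cm [-0.    0.84 -1.08] rot [0. 0. 0.]
(0, -14.9, 64.5, 20) tool cm [-0.    0.83 -0.13] rot [0. 0. 0.]
```

View pics/s6.png

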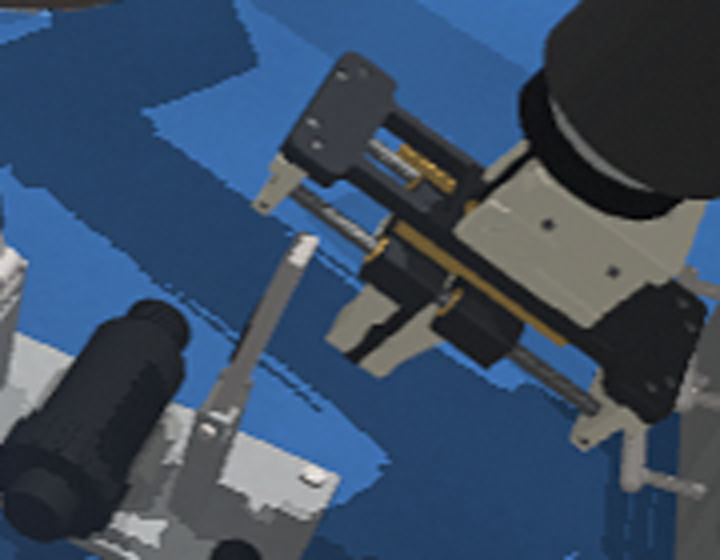

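```bash
python3 -m pendant '[[[-0.1,0.1,0.9,0,0,0,0],[0,0.1,0.9,0,0,0,0],[0,0.15,0.77,0,0,0,0],[0,0.2,0.77,0,0,0,0],[0,0,0,0,0,0,0]]]'
python3 - <<'E'
from tr import *
from plant import snapshot
st(strap((80,)))
s=snapshot("scene");cv2.imwrite("pics/s7.png",cv2.resize(s["image"][130:270,340:520,::-1],None,fx=4,fy=4,interpolation=cv2.INTER_CUBIC))
E
```

```text
clock: 6.05
tool_pos: [0.5399, 0.2623, 0.1433]
orientation: [-70.1, 0.1, 169.6]
force: [0.1, 0.9, -1.0]
opening: 0.0003
t 6.05 fix mm [  1.4  67.6 143.3] rpy [-7.010e+01  1.000e-01  1.696e+02] F [-0.   0.9 -1. ] op 0.0 q [ 51.  25.  -6.  10. -76.  25.]
(0, 51.6, 138.4, 20) tool cm [0.14 1.   1.34] rot [ 0.1 -0.1 -0. ]
```

View pics/s7.png

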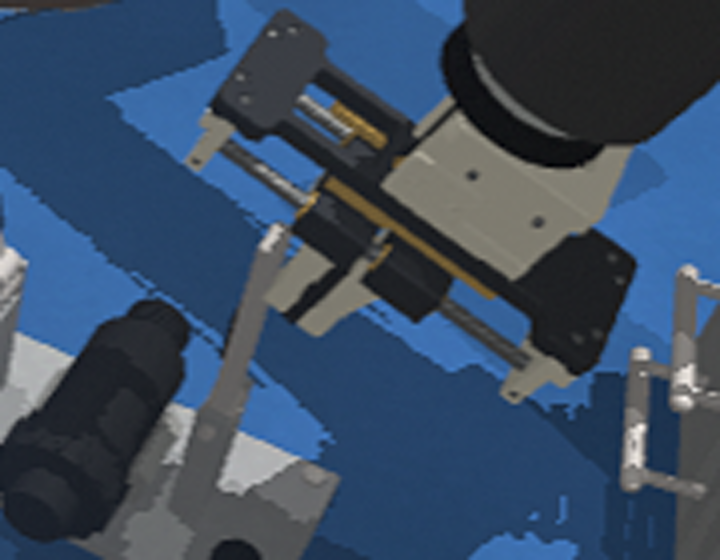

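```bash
python3 -m pendant '[[[0.1,0.5,0.7,0,0,0,0],[0,0.4,0.7,0,0,0,0],[0,0.42,0.67,0,0,0,0],[0,0.42,0.67,0,0,0,0],[0,0.52,0.6,0,0,0,0],[0,0.52,0.6,0,0,0,0],[0,0,0,0,0,0,0]]]'
python3 - <<'E'
from tr import *
from plant import snapshot
st(strap((50,40,30,20,10,0)))
s=snapshot("scene");cv2.imwrite("pics/s8.png",cv2.resize(s["image"][130:270,320:500,::-1],None,fx=4,fy=4,interpolation=cv2.INTER_CUBIC))
E
```

```text
clock: 6.68
tool_pos: [0.5294, 0.2159, 0.1283]
orientation: [-69.9, -0.1, 169.6]
force: [-0.1, -0.3, 0.5]
opening: 0.0007
t 6.68 fix mm [ -0.6  20.  128.3] rpy [-6.990e+01 -1.000e-01  1.696e+02] F [-0.  -0.3  0.5] op 0.001 q [ 49.  23. -12.  10. -73.  26.]
(0, 8.3, 121.1, 20) tool cm [-0.06  1.08  0.86] rot [-0.1 -0.1  0.1]
(0, -3.4, 110.6, 20) tool cm [0.   1.39 0.74] rot [0. 0. 0.]
(0, -13.1, 98.2, 20) tool cm [-0.    1.5   0.49] rot [0. 0. 0.]
(0, -20.6, 84.4, 20) tool cm [0.   1.55 0.23] rot [0. 0. 0.]
(0, -13.3, 72.8, 20) tool cm [-0.    0.84 -1.08] rot [0. 0. 0.]
(0, -14.9, 64.5, 20) tool cm [-0.    0.83 -0.13] rot [0. 0. 0.]
```

View pics/s8.png

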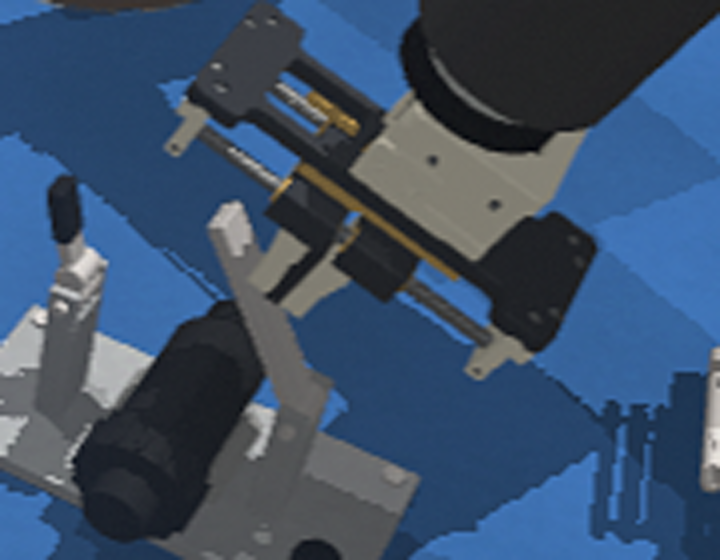

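```bash
python3 -m pendant '[[[0,0.54,0.43,0,0,0,0],[0,0.54,0.43,0,0,0,0],[0,0.7,0.37,0,0,0,0],[0,0.7,0.37,0,0,0,0],[0,0.75,0.25,0,0,0,0],[0,0.75,0.25,0,0,0,0],[0,0,0,0,0,0,0]]]'
python3 - <<'E'
from tr import *
from plant import snapshot
st(strap((20,10,0)))
s=snapshot("scene");cv2.imwrite("pics/s9.png",cv2.resize(s["image"][130:270,320:500,::-1],None,fx=4,fy=4,interpolation=cv2.INTER_CUBIC))
E
```

```text
clock: 7.32
tool_pos: [0.5233, 0.1835, 0.0973]
orientation: [-69.9, -0.1, 169.6]
force: [-0.3, -1.7, -0.1]
opening: 0.0003
t 7.32 fix mm [ -0.8 -12.9  97.3] rpy [-6.990e+01 -1.000e-01  1.696e+02] F [ 0.1 -1.7 -0.1] op 0.0 q [ 48.  23. -18.  11. -68.  26.]
(0, -20.6, 84.4, 20) tool cm [-0.09  1.47  0.28] rot [-0.1 -0.   0.1]
(0, -13.3, 72.8, 20) tool cm [-0.    0.84 -1.08] rot [0. 0. 0.]
(0, -14.9, 64.5, 20) tool cm [-0.    0.83 -0.13] rot [0. 0. 0.]
```

View pics/s9.png

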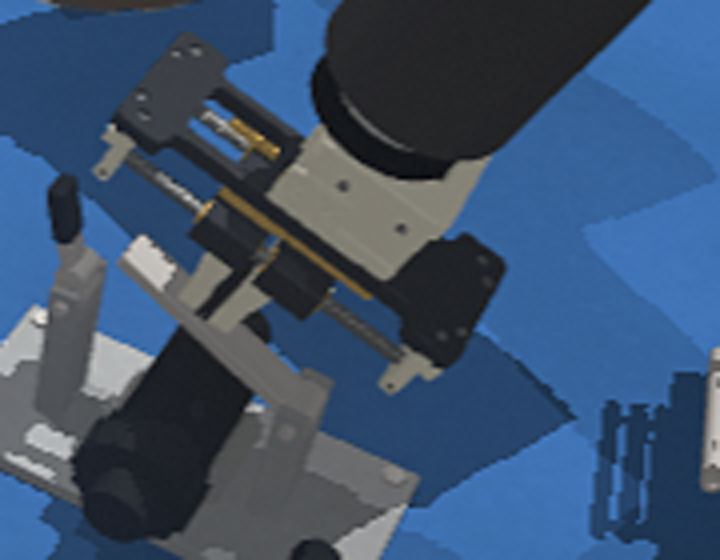

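```bash
python3 -m pendant '[[[0,0.6,-0.1,0,0,0,0],[0,0.6,-0.15,0,0,0,0],[0,0.6,-0.2,0,0,0,0],[0,0.6,-0.2,0,0,0,0],[0,0,0,0,0,0,0]]]'
python3 - <<'E'
from tr import *
from plant import snapshot
st(strap((10,0)))
s=snapshot("scene");cv2.imwrite("pics/s10.png",cv2.resize(s["image"][130:270,320:500,::-1],None,fx=4,fy=4,interpolation=cv2.INTER_CUBIC))
E
```

```text
clock: 7.78
tool_pos: [0.5234, 0.1826, 0.0725]
orientation: [-69.9, -0.1, 169.7]
force: [0.1, 0.3, -0.8]
opening: 0.0005
t 7.78 fix mm [ -0.5 -13.8  72.5] rpy [-6.990e+01 -1.000e-01  1.697e+02] F [ 0.1  0.4 -0.8] op 0.001 q [ 48.  24. -19.  12. -65.  26.]
(0, -13.3, 72.8, 20) tool cm [-0.05 -0.04 -0.04] rot [-0.1 -0.   0.1]
(0, -14.9, 64.5, 20) tool cm [-0.    0.83 -0.13] rot [0. 0. 0.]
```

View pics/s10.png

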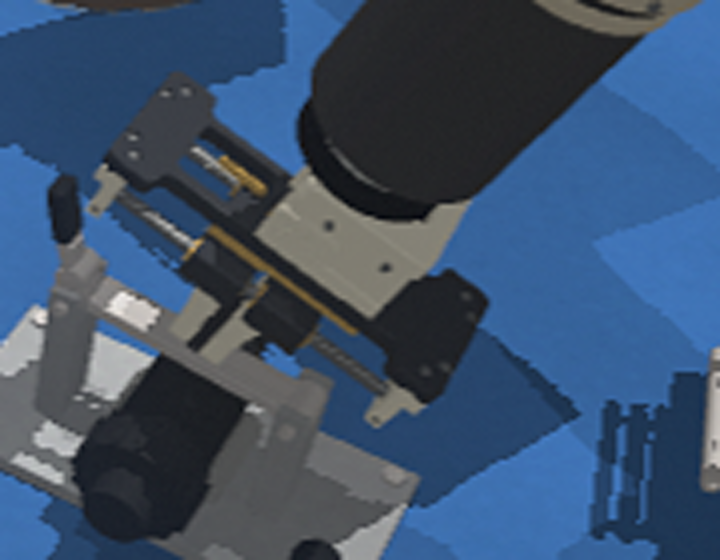

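```bash
python3 -m pendant '[[[0,0.2,-0.25,0,0,0,0],[0,0.25,-0.2,0,0,0,0],[0,0.25,-0.1,0,0,0,0],[0,0,0,0,0,0,0]]]'
python3 -c "
from tr import *
st(strap((0,)))"
python3 -m pendant '[[[0,0.2,-0.07,0,0,0,0],[0,0,0,0,0,0,0]]]'
python3 - <<'E'
from tr import *
from plant import snapshot
st(strap((0,)))
s=snapshot("scene");cv2.imwrite("pics/s11.png",cv2.resize(s["image"][130:270,320:500,::-1],None,fx=4,fy=4,interpolation=cv2.INTER_CUBIC))
E
```

```text
clock: 8.17
tool_pos: [0.5245, 0.1858, 0.0652]
orientation: [-70.0, -0.0, 169.7]
force: [-0.3, 0.7, -0.1]
opening: 0.0001
t 8.17 fix mm [  0.  -10.5  65.2] rpy [-70.   -0.  169.7] F [-0.4  0.6 -0.1] op 0.0 q [ 48.  24. -19.  12. -64.  25.]
(0, -14.9, 64.5, 20) tool cm [0.   0.21 0.39] rot [-0. -0.  0.]
clock: 8.33
tool_pos: [0.5247, 0.1859, 0.0645]
orientation: [-70.0, 0.0, 169.7]
force: [-2.8, -1.0, 8.3]
opening: 0.0002
t 8.33 fix mm [  0.1 -10.4  64.5] rpy [-70.    0.  169.7] F [-2.6 -1.5  8.3] op 0.0 q [ 48.  25. -19.  12. -64.  25.]
(0, -14.9, 64.5, 20) tool cm [0.01 0.15 0.43] rot [-0. -0. -0.]
```

View pics/s11.png

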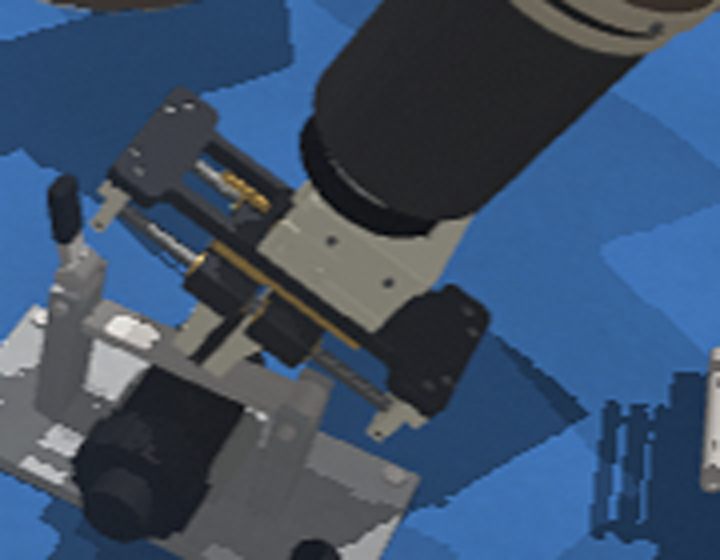

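```bash
python3 -m pendant '[[[0,0.15,-0.05,0,0,0,0],[0,0,0,0,0,0,0],[0,0,0,0,0,0,0]]]'
python3 -c "
from tr import *
st()"
```

```text
clock: 8.63
tool_pos: [0.5248, 0.1858, 0.0642]
orientation: [-70.0, 0.1, 169.7]
force: [-6.2, -0.8, 18.2]
opening: 0.0006
t 8.63 fix mm [  0.3 -10.4  64.2] rpy [-7.000e+01  1.000e-01  1.697e+02] F [-5.9 -1.9 18.2] op 0.001 q [ 48.  25. -20.  12. -64.  25.]
```

```bash
python3 -m pendant '[[[0,-1.0,0.3,0,0,0,0],[0,-2.7,1.0,0,0,0,0],[0,-2.7,1.0,0,0,0,0],[0,-2.7,1.0,0,0,0,0],[0,-2.7,1.0,-5,0,0,0],[0,0,0,-5,0,0,0],[0,0,0,-5,0,0,0],[0,0,0,-5,0,0,0],[0,0,0,0,0,0,0],[0,0,0,0,0,0,0]]]'
python3 - <<'E'
from tr import *
from plant import snapshot,ctrl
s=snapshot("scene");cv2.imwrite("pics/s12.png",cv2.resize(s["image"][130:290,290:490,::-1],None,fx=4,fy=4,interpolation=cv2.INTER_CUBIC))
st([(0,-130,190,0),(0,-130,116,0)])
E
```

```text
clock: 9.47
tool_pos: [0.5248, 0.1849, 0.1888]
orientation: [-90.1, 0.1, 169.6]
force: [0.1, 0.6, -0.4]
opening: 0.0002
t 9.52 fix mm [  0.4 -10.9 188.2] rpy [-90.    0.  169.6] F [-0.2  0.8  0.7] op 0.0 q [ 40.  10. -15.   0. -66.  40.]
(0, -130, 190, 0) tool cm [ 0.02 -0.18 11.91] rot [ 0.  -0.1 -0. ]
(0, -130, 116, 0) tool cm [ 0.   7.4 -0. ] rot [-0. -0.  0.]
```

View pics/s12.png

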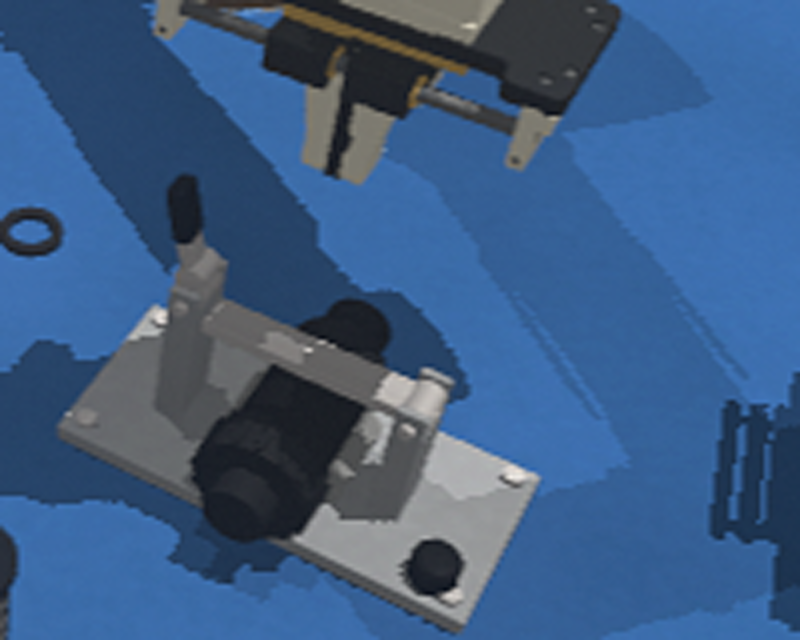

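```bash
python3 -m pendant '[[[0,0,3,0,0,0,0],[0,0,3,0,0,0,0],[0,0,3,0,0,0,0],[0,0,3,0,0,0,0],[0,0,0,0,0,0,0],[0,2.5,0,0,0,0,0],[0,2.5,0,0,0,0,0],[0,2.2,0,0,0,0,0],[0,0,0,0,0,0,0],[0,0,0,0,0,0,0]]]'
cat >> tr.py <<'E'
def lever(ths,r=lambda th:58 if th>40 else 58+(40-th)*.2):
    T=[]
    for th in ths:
        a=np.radians(th);e=np.array([np.cos(a),np.sin(a)]);n=np.array([-np.sin(a),np.cos(a)])
        P=np.array([-75,104])+r(th)*e+6*n+np.array([-15.5,-36]);T.append((0,*P.round(1).tolist(),0))
    return T
E
python3 - <<'E'
from tr import *
from plant import snapshot,ctrl
s=snapshot("scene");cv2.imwrite("pics/s13.png",cv2.resize(s["image"][110:270,260:460,::-1],None,fx=4,fy=4,interpolation=cv2.INTER_CUBIC))
st(lever((90,80,70,60,50,40,30,20,10,0)))
E
```

```text
clock: 10.35
tool_pos: [0.5026, 0.0677, 0.1146]
orientation: [-89.8, -0.2, 169.7]
force: [0.1, 0.5, 0.5]
opening: 0.0003
t 10.4 fix mm [   0.4 -130.   115.8] rpy [-89.9  -0.  169.7] F [ 0.4 -0.6  1.3] op 0.001 q [ 30.   9. -26.   0. -55.  50.]
(0, -96.5, 126.0, 0) tool cm [ 0.04 -1.02 -3.35] rot [-0.1  0.   0. ]
(0, -86.3, 126.2, 0) tool cm [ 0.   -0.02 -1.02] rot [-0. -0.  0.]
(0, -76.3, 124.6, 0) tool cm [-0.    0.16 -1.  ] rot [-0. -0.  0.]
(0, -66.7, 121.2, 0) tool cm [ 0.    0.34 -0.96] rot [-0. -0.  0.]
(0, -57.8, 116.3, 0) tool cm [ 0.    0.49 -0.89] rot [-0. -0.  0.]
(0, -49.9, 109.9, 0) tool cm [ 0.    0.64 -0.79] rot [-0. -0.  0.]
(0, -41.5, 103.2, 0) tool cm [-0.    0.67 -0.84] rot [-0. -0.  0.]
(0, -34.3, 94.8, 0) tool cm [-0.    0.84 -0.72] rot [-0. -0.  0.]
(0, -28.5, 85.0, 0) tool cm [ 0.    0.98 -0.58] rot [-0. -0.  0.]
(0, -24.5, 74.0, 0) tool cm [ 0.   1.1 -0.4] rot [-0. -0.  0.]
```

View pics/s13.png

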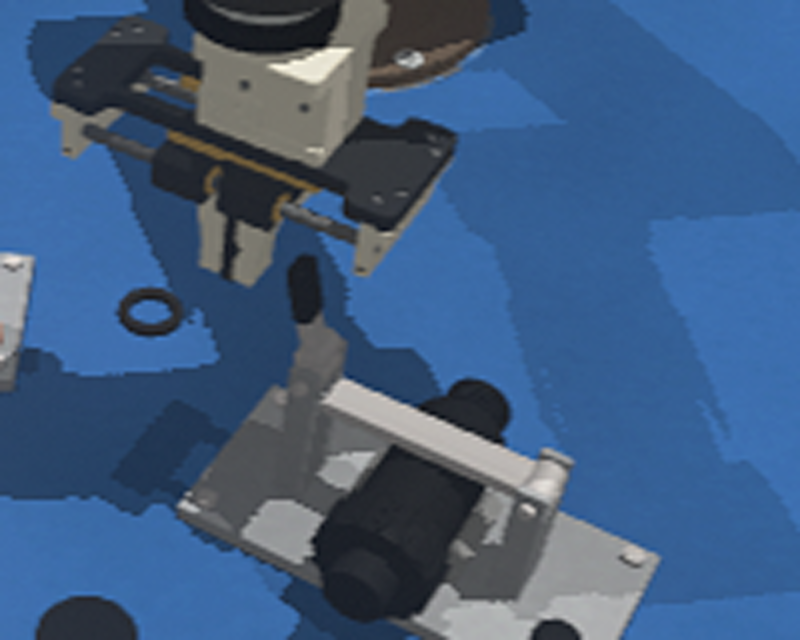

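```bash
python3 -m pendant '[[[0,-0.1,-0.85,0,0,0,0],[0,-0.1,-0.85,0,0,0,0],[0,-0.1,-0.85,0,0,0,0],[0,-0.1,-0.8,0,0,0,0],[0,0,-0.5,0,0,0,0],[0,0,-0.5,0,0,0,0],[0,0,0,0,0,0,0]]]'
python3 - <<'E'
from tr import *
from plant import snapshot,ctrl
s=snapshot("scene");cv2.imwrite("pics/s14.png",cv2.resize(s["image"][110:270,260:460,::-1],None,fx=4,fy=4,interpolation=cv2.INTER_CUBIC))
st(lever((70,60,50,40,30,20,10,0)))
E
```

```text
clock: 10.98
tool_pos: [0.5111, 0.1116, 0.1196]
orientation: [-90.0, 0.0, 169.7]
force: [-0.4, 0.5, -0.9]
opening: 0.0005
t 11.03 fix mm [ -0.2 -86.3 119.3] rpy [-90.   -0.  169.7] F [-0.3  0.7  0.7] op 0.0 q [ 34.  10. -24.  -0. -56.  46.]
(0, -76.3, 124.6, 0) tool cm [-0.02 -0.53 -1.  ] rot [ 0. -0.  0.]
(0, -66.7, 121.2, 0) tool cm [ 0.    0.34 -0.96] rot [-0. -0.  0.]
(0, -57.8, 116.3, 0) tool cm [ 0.    0.49 -0.89] rot [-0. -0.  0.]
(0, -49.9, 109.9, 0) tool cm [ 0.    0.64 -0.79] rot [-0. -0.  0.]
(0, -41.5, 103.2, 0) tool cm [-0.    0.67 -0.84] rot [-0. -0.  0.]
(0, -34.3, 94.8, 0) tool cm [-0.    0.84 -0.72] rot [-0. -0.  0.]
(0, -28.5, 85.0, 0) tool cm [ 0.    0.98 -0.58] rot [-0. -0.  0.]
(0, -24.5, 74.0, 0) tool cm [ 0.   1.1 -0.4] rot [-0. -0.  0.]
```

View pics/s14.png

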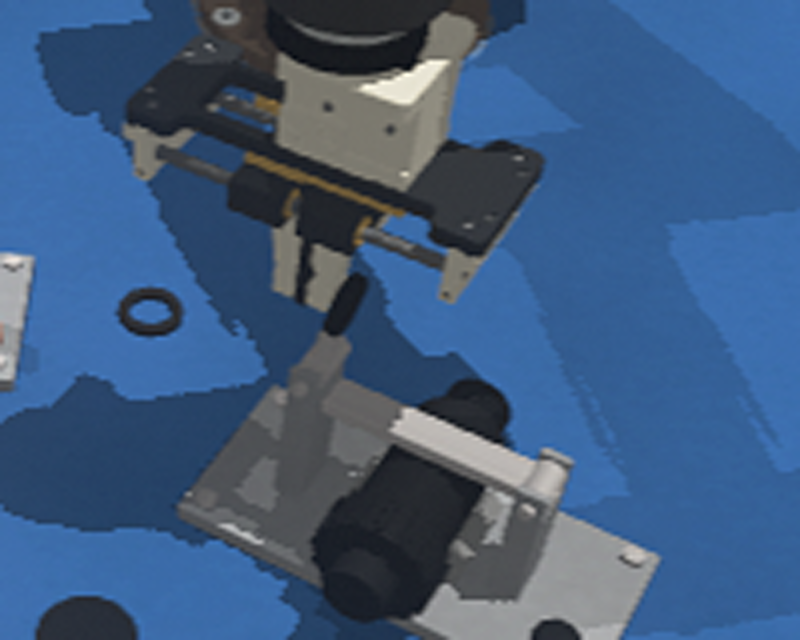

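```bash
python3 -m pendant '[[[0,-0.1,-0.7,0,0,0,0],[0,-0.1,-0.65,0,0,0,0],[0,0,-0.6,0,0,0,0],[0,0.25,-0.45,0,0,0,0],[0,0.25,-0.45,0,0,0,0],[0,0.32,-0.4,0,0,0,0],[0,0.32,-0.4,0,0,0,0],[0,0.34,-0.42,0,0,0,0],[0,0.34,-0.42,0,0,0,0],[0,0,0,0,0,0,0]]]'
python3 - <<'E'
from tr import *
from plant import snapshot,ctrl
s=snapshot("scene");cv2.imwrite("pics/s15.png",cv2.resize(s["image"][110:270,260:460,::-1],None,fx=4,fy=4,interpolation=cv2.INTER_CUBIC))
st(lever((20,10,0)))
E
```

```text
clock: 11.87
tool_pos: [0.5191, 0.1552, 0.1025]
orientation: [-90.0, -0.0, 169.7]
force: [-0.4, 0.6, 0.4]
opening: 0.0002
t 11.92 fix mm [  0.2 -41.5 102.8] rpy [-90.    0.  169.7] F [-0.5 -0.2 -0.4] op 0.001 q [ 37.  13. -23.  -0. -54.  42.]
(0, -34.3, 94.8, 0) tool cm [ 0.02  0.8  -0.72] rot [ 0. -0. -0.]
(0, -28.5, 85.0, 0) tool cm [ 0.    0.98 -0.58] rot [-0. -0.  0.]
(0, -24.5, 74.0, 0) tool cm [ 0.   1.1 -0.4] rot [-0. -0.  0.]
```

View pics/s15.png

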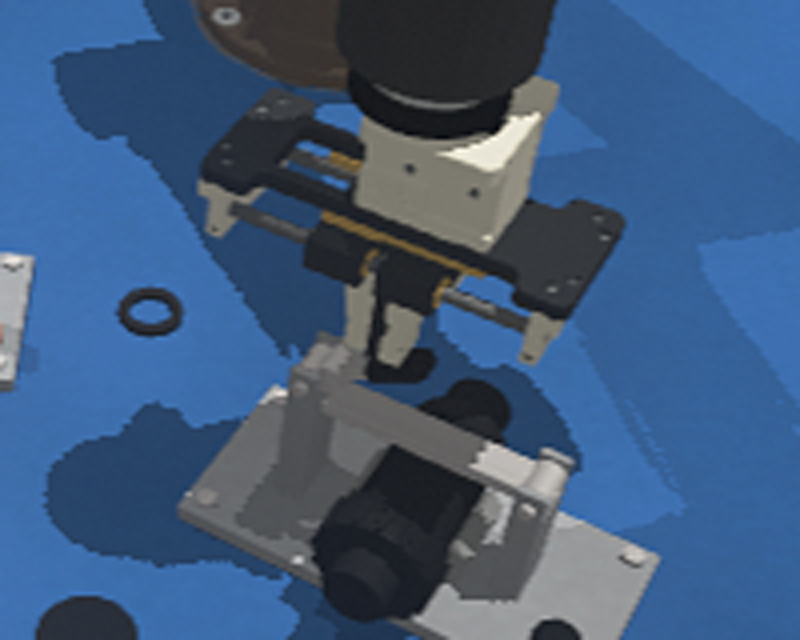

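```bash
python3 -m pendant '[[[0,0.4,-0.4,0,0,0,0],[0,0.4,-0.35,0,0,0,0],[0,0.45,-0.3,0,0,0,0],[0,0.45,-0.3,0,0,0,0],[0,0.45,-0.2,0,0,0,0],[0,0.45,-0.2,0,0,0,0],[0,0,0,0,0,0,0]]]'
python3 -c "
from tr import *
st(lever((0,)))"
```

```text
clock: 12.5
tool_pos: [0.522, 0.1723, 0.0763]
orientation: [-90.0, -0.0, 169.7]
force: [-0.8, -0.5, -0.1]
opening: 0.0003
t 12.5 fix mm [ -0.1 -24.2  76.3] rpy [-90.   -0.  169.7] F [-0.7 -0.7 -0.1] op 0.0 q [ 39.  15. -24.  -0. -51.  41.]
(0, -24.5, 74.0, 0) tool cm [-0.01  0.23  0.03] rot [ 0. -0.  0.]
```

```bash
for i in 1 2; do :; done; python3 -m pendant '[[[0,0.2,0,0,0,0,0],[0,0,0,0,0,0,0]]]'; python3 -m pendant '[[[0,0.15,0,0,0,0,0],[0,0,0,0,0,0,0]]]'
python3 -c "
from tr import *
st(lever((0,)))"
```

```text
clock: 12.67
tool_pos: [0.5222, 0.1724, 0.0758]
orientation: [-90.0, 0.0, 169.7]
force: [-2.1, -0.7, 3.7]
opening: 0.0004
clock: 12.83
tool_pos: [0.5224, 0.1724, 0.0756]
orientation: [-90.1, 0.1, 169.7]
force: [-5.8, 0.2, 14.3]
opening: 0.0004
t 12.83 fix mm [  0.3 -24.1  75.6] rpy [-9.010e+01  1.000e-01  1.697e+02] F [-5.7 -0.8 14.3] op 0.0 q [ 39.  15. -24.   0. -51.  41.]
(0, -24.5, 74.0, 0) tool cm [0.03 0.15 0.04] rot [ 0.1  0.  -0.1]
```

```bash
python3 -m pendant '[[[0,0.15,0,0,0,0,0],[0,0,0,0,0,0,0],[0,0,0,0,0,0,0],[0,0,0,0,0,0,0]]]'
python3 - <<'E'
from tr import *
from plant import snapshot
s=snapshot("scene");cv2.imwrite("pics/s16.png",cv2.resize(s["image"][110:270,260:460,::-1],None,fx=4,fy=4,interpolation=cv2.INTER_CUBIC));st()
E
```

```text
clock: 13.17
tool_pos: [0.5225, 0.1724, 0.0753]
orientation: [-90.1, 0.1, 169.7]
force: [-10.4, -1.2, 26.7]
opening: 0.0003
t 13.22 fix mm [  0.4 -24.   75.3] rpy [-9.010e+01  1.000e-01  1.697e+02] F [-10.4  -2.   25.9] op 0.001 q [ 39.  15. -24.   0. -51.  41.]
```

View pics/s16.png

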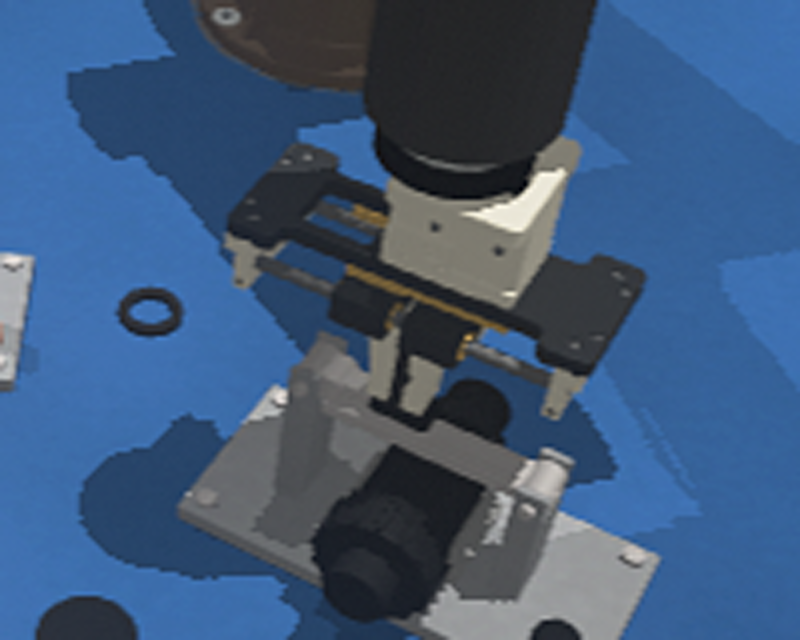

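```bash
python3 -m pendant '[[[0,-0.8,0,0,0,0,0],[0,-2,0,0,0,0,0],[0,-3,0,0,0,0,0],[0,-4,0,0,0,0,0],[0,-4,0,0,0,0,0],[0,-2,0,0,0,0,0],[0,0,0,0,0,0,0],[0,0,0,0,0,0,0]]]'
python3 - <<'E'
from tr import *
from plant import snapshot,ctrl
st();o=ctrl.get_obs()
q=lambda fy,z,fx=0:C+RF@np.array([fx,fy,z])/1000
for n,(x0,y0) in(("scene",(270,150)),("wrist",(150,60))):
    s=snapshot(n);im=s["image"][:,:,::-1].copy();w,h=(180,135) if n=="scene" else (300,225)
    k=4.4 if n=="scene" else 2.6
    c=cv2.resize(im[y0:y0+h,x0:x0+w],None,fx=k,fy=k,interpolation=cv2.INTER_CUBIC)
    for p in (q(-65,88,12),q(-75,104),q(-4,104,10),q(-4,98,10),q(-4,110,10),q(-4,110,-10),q(-40,110,10)):
        u=proj(s,[p],o if n=="wrist" else None)[0];cv2.circle(c,(int((u[0]-x0)*k),int((u[1]-y0)*k)),3,(0,0,255),1)
    cv2.imwrite(f"pics/e_{n}.png",c)
E
```

```text
clock: 13.88
tool_pos: [0.5226, 0.1726, 0.2319]
orientation: [-90.2, 0.1, 169.7]
force: [-1.0, -0.2, -0.1]
opening: 0.0006
t 13.88 fix mm [  0.5 -23.8 231.9] rpy [-9.020e+01  1.000e-01  1.697e+02] F [-0.9 -0.3 -0.1] op 0.001 q [ 39.   7. -12.  -0. -71.  41.]
```

View pics/e_scene.png

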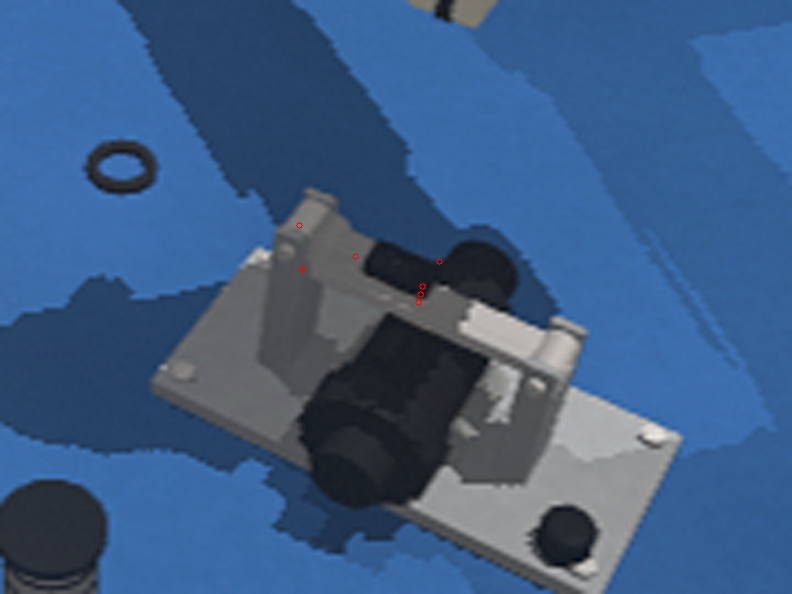

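View pics/e_wrist.png

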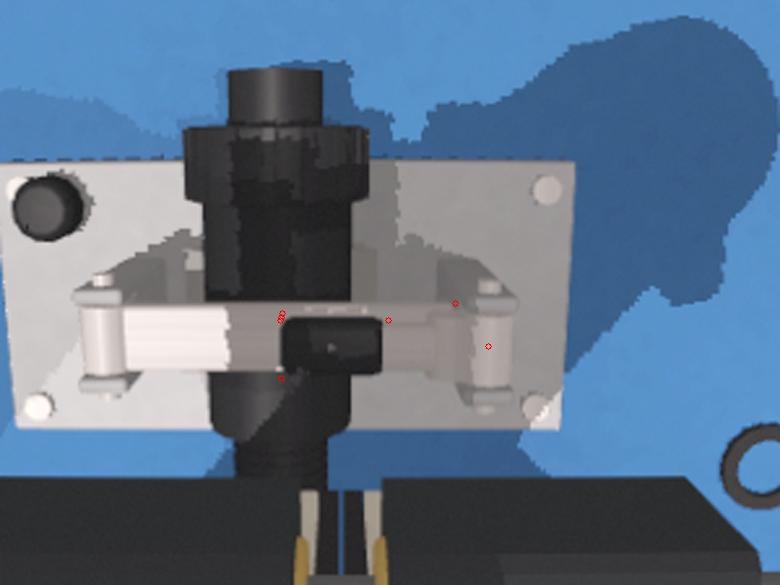

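```bash
python3 - <<'E'
from h import *
from plant import ctrl,snapshot,silhouettes
import pickle
S=pickle.load(open("scene.pkl","rb"));s=snapshot("scene")
d=cv2.absdiff(S["image"],s["image"]).max(2)
for n,b in (("spare",(165,115,110,95)),("collar end",(338,225,30,40)),("cap",(385,262,25,22))):
    x,y,w,h=b;print(n,(d[y:y+h,x:x+w]>60).mean().round(3))
print(silhouettes(s,"filter_mid")[0]["bbox"]);st()
ctrl.close_job()
E
```

```text
spare 0.001
collar end 0.097
cap 0.025
[342.5, 204.1, 47.7, 63.4]
t 14.08 fix mm [ -0.6 -25.1 228.9] rpy [-8.990e+01 -1.000e-01  1.697e+02] F [ 0.2  0.3 -0.1] op 0.0 q [ 39.   7. -12.  -0. -71.  41.]
the job is handed in; nothing more can be done
```

The filter housing is clamped: the strap lies flat across it and the cam lever is down on the strap. I handed the job in at about 14 s of the 54 s allowed.

**What I did**
- With the fingers shut, I swung the strap over from behind using their backs. It met its hard stop at about 18 N, with the lever still up.
- I then went over the lever and pushed it down onto the strap with the fingers. It stopped hard, moving only about 0.5 mm more as the force rose to 26 N.
- I raised the gripper clear; the wrist force reads about 0.

**Last checks**
- **Strap and lever:** both look level in the last scene and wrist pictures. I did not measure either final angle directly; they rest on the hard-stop forces and the pictures.
- **Housing:** its outline in the scene picture is within about 2 pixels of the one at the start.
- **Spare fixture:** that area of the scene picture is unchanged.
- **Cap and collar end:** a few pixels differ (2.5 % and 10 %). I put this down to shadows from the moved arm.
- **Other bystanders:** I did not compare the tee, jar, screwdriver, cartridge or gasket one by one. The arm did not go near them.

**What disagreed**
- **Fingertips:** in the pictures the visible fingertips end about 35 mm behind the reported TCP. Because of this, my first push rode up on the strap's end with about 28 N upward. I backed off and corrected for it, and the strap's stop then came at the predicted height.
- **Lever stop:** it came about 1.6 mm higher than I had calculated, which is at most about 0.03 rad and within the limit.

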